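# Pack inspected pistons in two layers with a separator sheet

### The arm

A 6-joint arm with a two-finger parallel gripper is mounted at the origin on the work surface. World frame = base frame: x ahead of the robot, y to its left, z up, the work surface at z = 0. Lengths are in mm, angles in degrees, forces in N, time in s.
With the tool pointing down it reaches from about 300 to 850 mm from the base axis. Payload 4.2 kg.
Tool frame: the origin (TCP) lies at the very end of the fingers, on their centre line; the grasp point (between the pads) lies 19 mm behind it; z points along the fingers, y is the line along which they close (so a half turn about z gives the same grasp; the last joint's range is limited). The gripper opens to 91 mm and grips with 3 to 60 N. Pads are 32 mm wide; open, the fingers measure 118 mm over their backs; the gripper's body (76 mm by 178 mm) begins 60 mm behind the grasp point.
Start: joints at [-73.682, 18.312, 89.639, -0, 72.044, -1.146], TCP at [172.562, -548.512, 213.976] pointing down, gripper open.
Joint ranges: [-177.97, 177.97], [-48.28, 115.42], [12.27, 149.76], [-77.06, 257.06], [2.81, 150.46], [-146.56, 146.56]. Speed limits (degrees/s): [147.25, 147.25, 180, 180, 180, 180].

### API

Orientations are given as [roll, pitch, yaw] about the fixed x, y, z axes, in that order (R = Rz(yaw) Ry(pitch) Rx(roll)).
In Python, from workcell import env, grab_frame gives the robot as it stands. The module is installed in compiled form; this text tells all that it offers.
- The arm moves only by the tool move_arm, never from a script. Its argument "plan" is a list of rows, each an object of numbers: "tx", "ty", "tz": the shift along the tool's x, y, z in cm; "wx", "wy", "wz": the turn, a rotation vector about the tool's x, y, z in rad. In form: [{"tx": .., "ty": .., "tz": .., "wx": .., "wy": .., "wz": ..}, ...]. A call has 1 to 12 rows; each row shifts and turns the commanded pose from where the row before left it, along the tool's axes as they then stand; what a row does not reach is not made up. A row lasts 1/12 s, in which the tool goes at most 41.7 mm and 7.16 degrees, less where a joint would pass 70% of its speed; a pose out of reach is approached as far as the arm can. A call is refused whole if a number of a shift passes 4.17 or a number of a turn 0.125, either way. A call with a gripper value outside its range is refused whole. "gripper" is the finger opening in cm, from 0 to 9.12, set as the call begins (left out, the last holds). The fingers move at their own pace and stop on an object; "force" is the grip in N (left out, the last holds). Time passes only in rows, so rows that do not move let the fingers close. It gives the time, the measured TCP pose, the force, the opening and the grip force at its end, in the units of the state.
- env.state(): the state, without advancing time (a new reading comes with each control period).
- grab_frame(name): name is "scene" or "side" or "wrist"; returns a dict with "color" (384x512x3 uint8, red, green, blue), "vfov" (degrees; the focal length in pixels is half the picture's height over the tangent of half this angle, whatever the lens; pixels are square), "cx", "cy" (the principal point, pixels), "view" (4x4, takes a point from world to camera coordinates). Camera axes: x right, y up, looking along -z (the intrinsics and any distortion apply to the point x, -y, -z); pixel columns grow to the right and rows downward; lengths in mm; the calibration is good to about 2 mm. A picture is of the moment at which its call begins. There is no depth.
- env.job_done(): hands the job in; it is judged then, once.
The state is a dict: "time_s": time; "qpos": joint angles; "qvel": joint speeds; "effort": joint torques, N m; "ee_pos": TCP position; "ee_rot": TCP orientation; "force": force on the tool from outside, world axes, zero at the start; "torque": the same for the moment, N m; "gripper_width": finger opening in mm; "gripper_force": force on a finger pad.
Only numpy, scipy, OpenCV 4.12 (cv2) and the standard library are available. Lean on these libraries where they do the work, as an engineer would, in place of code of your own. Each camera call takes 0.05 s, during which the arm holds its last target. There are 200 camera calls.

### The job

Pack the inspected pistons: put every piston that was turned too short into the plain reject tray, standing upright, stand one full-height piston upright in each of the three bays of the packing tray, then lay the plywood separator sheet flat on those three, centred over the tray and lengthwise along it, and after that stand all the remaining full-height pistons upright on the sheet, centred across its width. Leave the gauge case, the micrometer and the mug where they are.

Things in the scene. Friction and masses are not known exactly. Their poses are not given: they have to be found in the camera images.
- piston_1: good engine piston of bare aluminium, standing crown up on the bench: a solid cylinder 56 mm in diameter and 60 mm tall, about 0.2 kg; 4 to 6 of the six are present; origin at the centre of its underside, z up along its axis
- piston_2: good engine piston of bare aluminium, standing crown up on the bench: a solid cylinder 56 mm in diameter and 60 mm tall, about 0.2 kg; 4 to 6 of the six are present; origin at the centre of its underside, z up along its axis
- piston_3: good engine piston of bare aluminium, standing crown up on the bench: a solid cylinder 56 mm in diameter and 60 mm tall, about 0.2 kg; 4 to 6 of the six are present; origin at the centre of its underside, z up along its axis
- piston_4: good engine piston of bare aluminium, standing crown up on the bench: a solid cylinder 56 mm in diameter and 60 mm tall, about 0.2 kg; 4 to 6 of the six are present; origin at the centre of its underside, z up along its axis
- piston_5: good engine piston of bare aluminium, standing crown up on the bench: a solid cylinder 56 mm in diameter and 60 mm tall, about 0.2 kg; 4 to 6 of the six are present; origin at the centre of its underside, z up along its axis
- piston_6: good engine piston of bare aluminium, standing crown up on the bench: a solid cylinder 56 mm in diameter and 60 mm tall, about 0.2 kg; 4 to 6 of the six are present; origin at the centre of its underside, z up along its axis
- short_1: reject piston turned too short: the same 56 mm diameter but only 38 mm tall, about 0.13 kg, no pin hole in its skirt; standing crown up among the good ones; one or both are present; origin at the centre of its underside, z up along its axis
- short_2: reject piston turned too short: the same 56 mm diameter but only 38 mm tall, about 0.13 kg, no pin hole in its skirt; standing crown up among the good ones; one or both are present; origin at the centre of its underside, z up along its axis
- tray: packing tray of blue plastic, fixed to the bench, 90 mm (its x) by 250 mm (its y), parted by two low dividers into three bays in a row along its y; floor 6 mm thick, rim and dividers 16 mm above the bench (10 mm above the floor); origin at the centre of its underside. It and the sheet stand may have changed places.
- bay_1 (a point): centre of the floor of bay 1 of the packing tray, on the floor's upper face; bay 1 is at the tray's -y end and bay 3 at its +y end, pitch 80 mm; each bay is at least 75 mm (y) by 80 mm (x) inside
- bay_2 (a point): centre of the floor of bay 2 of the packing tray, on the floor's upper face; bay 1 is at the tray's -y end and bay 3 at its +y end, pitch 80 mm; each bay is at least 75 mm (y) by 80 mm (x) inside
- bay_3 (a point): centre of the floor of bay 3 of the packing tray, on the floor's upper face; bay 1 is at the tray's -y end and bay 3 at its +y end, pitch 80 mm; each bay is at least 75 mm (y) by 80 mm (x) inside
- sheet: separator sheet: stiff plywood board 68 mm (its x) by 240 mm (its y), 8 mm thick, about 0.11 kg, lying flat on the wooden stand with its long sides overhanging, so it can be pinched across its 68 mm width; origin at the centre of its underside
- stand: fixed wooden block under the separator sheet, 40 mm (its x) by 200 mm (its y), 25 mm high; origin at the centre of its underside
- reject_tray: plain undivided blue plastic tray for rejects, fixed to the bench, 180 mm (its x) by 100 mm (its y), walls 5 mm thick, floor 5 mm thick, rim 13 mm above the bench; origin at the centre of its underside
- gauge_case: bystander: open dark wooden case of gauge blocks, 110 by 200 mm, about 30 mm high, beyond the work; origin at the centre of its underside
- micrometer: bystander: outside micrometer lying on the bench, about 190 mm long and 20 mm high; origin at the middle of its frame's opening
- mug: bystander: white mug 76 mm in diameter, 90 mm high; origin at the centre of its underside
There are look-alikes about, which are no part of the job. Leave any orange look-alike of the reject_tray alone.

How it is judged:
By the outcome, as a careful person would: the job done as asked, in the order asked, and still so for the second after the job is handed in, with the robot touching nothing.
Of piston_1, piston_2, piston_3, piston_4, piston_5, piston_6 only 4 to 6 are there at a start; the rules pass over those that are not, and their reading is None.
Of short_1, short_2 only 1 to 2 are there at a start; the rules pass over those that are not, and their reading is None.
At some moment in a run one of short_1, short_2 may be knocked a few centimetres aside while the robot is not near it.
It also fails if it takes over 210 s, if anything falls off the work surface, if the arm or the gripper's body presses on something with over 40 N, if the wrist force passes 120 N, or if a joint passes its speed limit or range.

## Working session

There is one attempt and no reset: what is moved stays moved. The work goes in short steps, Python scripts to look and compute and a tool call to move; the robot and the scene stay as the last step left them, time stands still between calls to the robot, and variables do not carry over. Pictures are saved under pics/ and viewed, at most 14 in all, crops included, and the job is handed in when it is done.

Besides the shell and the picture viewer there is one more tool, called after "Request:" by a JSON object that holds its "name" and its "arguments", one argument or row to a line. move_arm: Moves the arm, as the interface text tells. Its arguments: {"type":"object","properties":{"plan":{"type":"array","items":{"type":"object","properties":{"tx":{"type":"number"},"ty":{"type":"number"},"tz":{"type":"number"},"wx":{"type":"number"},"wy":{"type":"number"},"wz":{"type":"number"}}}},"gripper":{"type":"number"},"force":{"type":"number"}},"required":["plan"]}

```bash
mkdir -p pics; cat > h.py <<'E'
import numpy as np, cv2
from workcell import env, grab_frame
def save(f,n): cv2.imwrite('pics/'+n, cv2.cvtColor(f['color'],cv2.COLOR_RGB2BGR))
E
python3 - <<'E'
from h import *
import pickle
F={}
for n in ['scene','side','wrist']:
    f=grab_frame(n);F[n]=f;save(f,n+'0.png');print(n,{k:v for k,v in f.items() if k!='color'})
pickle.dump(F,open('F0.pkl','wb'))
print(env.state())
E
```

```text
scene {'vfov': 47.55030387778646, 'cx': 254.65192410701113, 'cy': 187.63045175881427, 'view': array([[-1.08873741e-01,  9.93945700e-01,  1.47801782e-02,
         1.04592620e+02],
       [-7.65010826e-01, -9.32726247e-02,  6.37227317e-01,
         3.36984161e+02],
       [ 6.34747937e-01,  5.80703258e-02,  7.70534161e-01,
        -1.79016020e+03],
       [ 0.00000000e+00,  0.00000000e+00,  0.00000000e+00,
         1.00000000e+00]])}
side {'vfov': 43.335087919068215, 'cx': 255.96808715699578, 'cy': 188.3401132491725, 'view': array([[ 7.72491005e-01, -6.34771725e-01,  1.79583995e-02,
        -4.16756344e+02],
       [ 4.60989831e-01,  5.80006639e-01,  6.71625397e-01,
        -2.44322029e+02],
       [-4.36744803e-01, -5.10545939e-01,  7.40673222e-01,
        -1.86576418e+03],
       [ 0.00000000e+00,  0.00000000e+00,  0.00000000e+00,
         1.00000000e+00]])}
wrist {'vfov': 70.47158254857601, 'cx': 257.07318076302295, 'cy': 185.9574317087186, 'view': array([[ 2.99677906e-01, -9.54038281e-01, -2.02757347e-03,
        -5.74767939e+02],
       [ 9.11917491e-01,  2.87070362e-01, -2.932526
[... 182 characters left out ...]
     1.00000000e+00]])}
{'time_s': 0.15, 'qpos': array([-7.36831502e+01,  1.83431452e+01,  8.96887124e+01, -4.29342350e-04,
        7.20437608e+01, -1.14650893e+00]), 'qvel': array([ 0.01945638, -0.13784814, -0.17765725,  0.05787184,  0.00933423,
       -0.0103693 ]), 'effort': array([-1.74329500e-06, -4.12773728e+01, -2.32154453e+01,  7.25369621e-02,
        4.33599518e-02, -8.36438971e-05]), 'ee_pos': array([ 172.44505476, -548.14877445,  213.32533358]), 'ee_rot': array([-1.79924389e+02, -1.10487562e-03,  1.74634906e+01]), 'force': array([-0.5794687 ,  0.10550333, -0.156861  ]), 'torque': array([0.02221773, 0.01638709, 0.00439627]), 'gripper_force': 0.0, 'gripper_width': 91.29319359785714}
```

View pics/scene0.png

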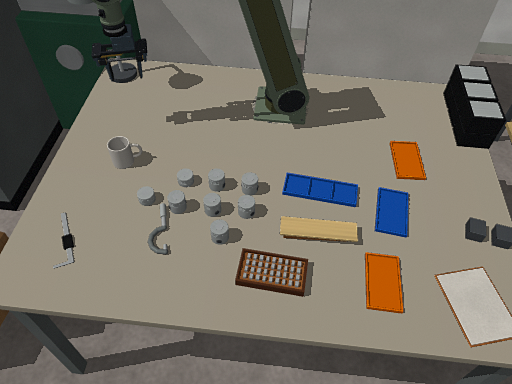

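View pics/side0.png

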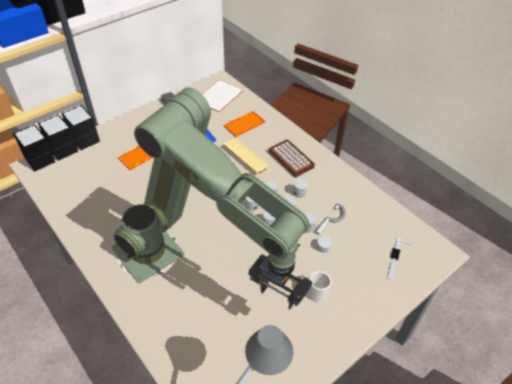

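```bash
cat >> h.py <<'E'
def foc(f): return f['color'].shape[0]/2/np.tan(np.radians(f['vfov']/2))
def p2w(f,u,v,z):
    R=f['view'][:3,:3]; t=f['view'][:3,3]; k=foc(f)
    d=R.T@np.array([(u-f['cx'])/k,-(v-f['cy'])/k,-1]); c=-R.T@t
    return c+d*(z-c[2])/d[2]
def w2p(f,p):
    q=f['view'][:3,:3]@np.asarray(p,float)+f['view'][:3,3]; k=foc(f)
    return np.array([f['cx']+k*q[0]/-q[2], f['cy']-k*q[1]/-q[2]])
E
python3 - <<'E'
from h import *
import pickle
f=pickle.load(open('F0.pkl','rb'))['scene']
im=cv2.cvtColor(f['color'],cv2.COLOR_RGB2BGR)
a=cv2.resize(im[160:250,130:270],None,fx=5.6,fy=5.6,interpolation=cv2.INTER_CUBIC)
cv2.imwrite('pics/crop1.png',a)
for n,u,v,z in [('p1',146,191,50),('p2',185,174,50),('p3',216,176,60),('p4',249,179,60),('p5',177,198,50),('p6',212,201,60),('p7',246,202,60),('p8',220,227,60),('tray',320,190,16),('rej',393,212,10),('sheet',318,229,33),('gc',272,271,30),('mug',120,145,90)]:
    print(n,p2w(f,u,v,z).round())
hsv=cv2.cvtColor(im,cv2.COLOR_BGR2HSV)
m=cv2.inRange(hsv,(105,120,60),(125,255,255))
for c in cv2.findContours(m,cv2.RETR_EXTERNAL,cv2.CHAIN_APPROX_NONE)[0]:
    if cv2.contourArea(c)>200: 
        b=cv2.boxPoints(cv2.minAreaRect(c)); print(cv2.minAreaRect(c)); e=cv2.approxPolyDP(c,5,True)[:,0]; print([ (tuple(q),p2w(f,*q,14).round()) for q in e])
E
```

```text
p1 [ 546. -404.   50.]
p2 [ 458. -294.   50.]
p3 [ 462. -186.   60.]
p4 [462. -75.  60.]
p5 [ 562. -297.   50.]
p6 [ 568. -181.   60.]
p7 [559. -73.  60.]
p8 [ 665. -140.   60.]
tray [444. 167.  16.]
rej [504. 409.  10.]
sheet [617. 161.  33.]
gc [779.  31.  30.]
mug [ 388. -532.   90.]
((392.23797607421875, 211.6448516845703), (32.470787048339844, 47.0867919921875), 4.763641834259033)
[((np.int32(379), np.int32(187)), array([404., 370.,  14.])), ((np.int32(375), np.int32(230)), array([586., 344.,  14.])), ((np.int32(406), np.int32(236)), array([598., 440.,  14.])), ((np.int32(407), np.int32(192)), array([415., 464.,  14.]))]
((320.2837829589844, 189.29730224609375), (74.96593475341797, 22.851457595825195), 9.462322235107422)
[((np.int32(286), np.int32(173)), array([379.,  47.,  14.])), ((np.int32(283), np.int32(194)), array([475.,  43.,  14.])), ((np.int32(355), np.int32(206)), array([497., 284.,  14.])), ((np.int32(357), np.int32(184)), array([400., 295.,  14.]))]
```

View pics/crop1.png

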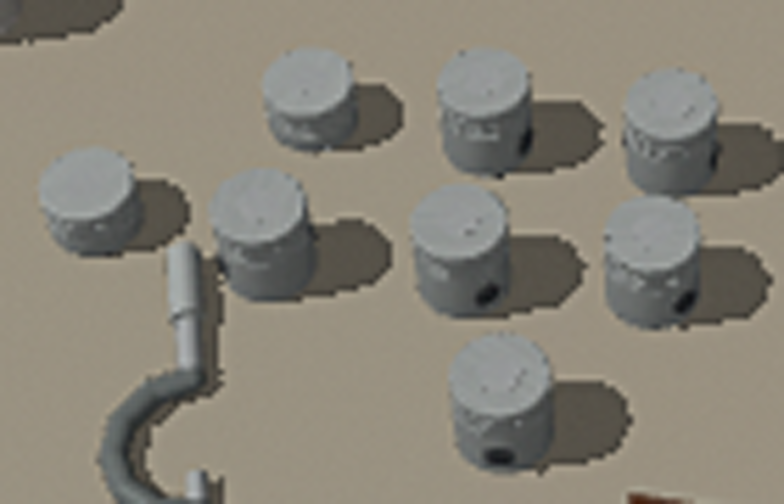

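The two hole-less short pistons are at pixels (146,196) and (185,178). The other six at (216,181), (249,184), (177,203), (212,205), (246,207) and (220,232) are full height.

Candidates for the reject tray:
- Blue undivided tray at (393,212): my choice, as it matches the description.
- Orange look-alikes at (407,160) and (384,282): leave alone.
- Blue divided tray at (320,190): this is the packing tray.

The sheet is at (318,229). Next I'll move in for a closer wrist view.

Request:
{"name": "move_arm", "arguments": {
  "plan": [
    {"wz":-0.118,"tz":-0.9},
    {"wz":-0.118,"tz":-0.9},
    {"wz":-0.118,"tz":-0.9},
    {"wz":-0.118,"tz":-0.9},
    {"wz":-0.118,"tz":-0.9},
    {"wz":-0.118,"tz":-0.9},
    {"wz":-0.118,"tz":-0.9},
    {"wz":-0.118,"tz":-0.9},
    {"wz":-0.118,"tz":-0.9},
    {"wz":-0.118,"tz":-0.9}
  ],
  "gripper": 8.2
}}

```text
schema error: expected keys tx, ty, tz, wx, wy, wz
```

Request:
{"name": "move_arm", "arguments": {
  "plan": [
    {"tx":3.1,"ty":2.3},
    {"tx":3.1,"ty":2.3},
    {"tx":3.1,"ty":2.3},
    {"tx":3.1,"ty":2.3},
    {"tx":3.1,"ty":2.3},
    {"tx":3.1,"ty":2.3},
    {"tx":3.1,"ty":2.3},
    {"tx":3.1,"ty":2.3},
    {"tx":3.1,"ty":2.3},
    {"tx":3.1,"ty":2.3},
    {"tx":3.1,"ty":2.3},
    {"tx":3.1,"ty":2.3}
  ]
}}

```text
schema error: expected keys tx, ty, tz, wx, wy, wz
```

```bash
python3 - <<'E'
from h import *
import pickle
f=grab_frame('wrist');pickle.dump(f,open('W1.pkl','wb'));save(f,'w1.png')
R=f['view'][:3,:3];print((-R.T@f['view'][:3,3]).round(), R.round(2)); s=env.state();print(s['ee_pos'],s['ee_rot'],s['time_s'])
E
```

```text
[ 253. -524.  384.] [[ 0.3  -0.95 -0.  ]
 [ 0.91  0.29 -0.29]
 [ 0.28  0.09  0.96]]
[ 172.4720566  -548.22419322  213.46212484] [-1.79942083e+02 -3.93042257e-05  1.74623973e+01] 0.2
```

View pics/w1.png

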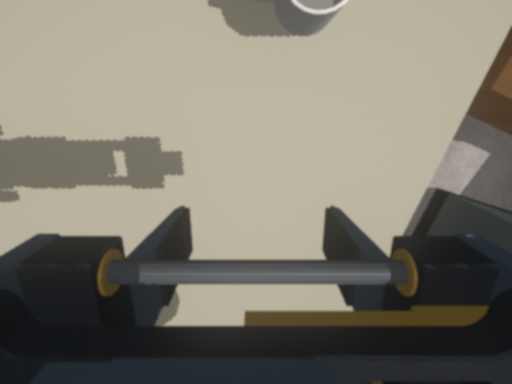

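The wrist view shows only the mug rim at (313,5). The moves were refused because every key is required, so I'll resend them in full, with a viewpoint that suits this camera.

Request:
{"name": "move_arm", "arguments": {
  "plan": [
    {"tx":0,"ty":0,"tz":-0.9,"wx":0,"wy":0,"wz":-0.118},
    {"tx":0,"ty":0,"tz":-0.9,"wx":0,"wy":0,"wz":-0.118},
    {"tx":0,"ty":0,"tz":-0.9,"wx":0,"wy":0,"wz":-0.118},
    {"tx":0,"ty":0,"tz":-0.9,"wx":0,"wy":0,"wz":-0.118},
    {"tx":0,"ty":0,"tz":-0.9,"wx":0,"wy":0,"wz":-0.118},
    {"tx":0,"ty":0,"tz":-0.9,"wx":0,"wy":0,"wz":-0.118},
    {"tx":0,"ty":0,"tz":-0.9,"wx":0,"wy":0,"wz":-0.118},
    {"tx":0,"ty":0,"tz":-0.9,"wx":0,"wy":0,"wz":-0.118},
    {"tx":0,"ty":0,"tz":-0.9,"wx":0,"wy":0,"wz":-0.118},
    {"tx":0,"ty":0,"tz":-0.9,"wx":0,"wy":0,"wz":-0.118}
  ],
  "gripper": 8.2
}}

```text
time_s: 1.03
ee_pos: [172.5, -548.3, 304.2]
ee_rot: [-180.0, -0.0, 85.4]
force: [-0.2, 0.2, 0.3]
gripper_width: 81.7
gripper_force: 0.0
```

Request:
{"name": "move_arm", "arguments": {
  "plan": [
    {"tx":1.5,"ty":3.5,"tz":0,"wx":0,"wy":0,"wz":0},
    {"tx":1.5,"ty":3.5,"tz":0,"wx":0,"wy":0,"wz":0},
    {"tx":1.5,"ty":3.5,"tz":0,"wx":0,"wy":0,"wz":0},
    {"tx":1.5,"ty":3.5,"tz":0,"wx":0,"wy":0,"wz":0},
    {"tx":1.5,"ty":3.5,"tz":0,"wx":0,"wy":0,"wz":0},
    {"tx":1.5,"ty":3.5,"tz":0,"wx":0,"wy":0,"wz":0},
    {"tx":1.5,"ty":3.5,"tz":0,"wx":0,"wy":0,"wz":0},
    {"tx":1.5,"ty":3.5,"tz":0,"wx":0,"wy":0,"wz":0},
    {"tx":1.5,"ty":3.5,"tz":0,"wx":0,"wy":0,"wz":0},
    {"tx":1.5,"ty":3.5,"tz":0,"wx":0,"wy":0,"wz":0},
    {"tx":0,"ty":0,"tz":0,"wx":0,"wy":0,"wz":0},
    {"tx":0,"ty":0,"tz":0,"wx":0,"wy":0,"wz":0}
  ]
}}

```text
time_s: 2.03
ee_pos: [535.7, -428.0, 302.5]
ee_rot: [-179.9, -0.0, 85.3]
force: [-0.6, -0.2, -1.0]
gripper_width: 82.2
gripper_force: 0.0
```

```bash
python3 - <<'E'
from h import *
import pickle
f=grab_frame('wrist');pickle.dump(f,open('W2.pkl','wb'));save(f,'w2.png')
s=env.state();print(s['ee_pos'],s['ee_rot'],s['time_s'])
E
```

```text
[ 534.31385364 -428.78325954  303.12567589] [-1.79903499e+02 -1.44833180e-02  8.51479669e+01] 2.0833
```

View pics/w2.png

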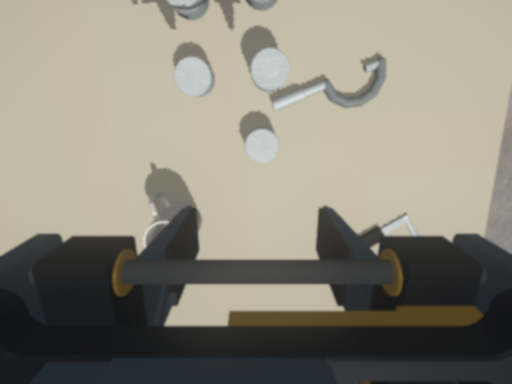

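Request:
{"name": "move_arm", "arguments": {
  "plan": [
    {"tx":3.8,"ty":0,"tz":0,"wx":0,"wy":0,"wz":0},
    {"tx":3.8,"ty":0,"tz":0,"wx":0,"wy":0,"wz":0},
    {"tx":3.8,"ty":0,"tz":0,"wx":0,"wy":0,"wz":0},
    {"tx":3.8,"ty":0,"tz":0,"wx":0,"wy":0,"wz":0},
    {"tx":3.8,"ty":0,"tz":0,"wx":0,"wy":0,"wz":0},
    {"tx":3.8,"ty":0,"tz":0,"wx":0,"wy":0,"wz":0},
    {"tx":0,"ty":0,"tz":0,"wx":0,"wy":0,"wz":0},
    {"tx":0,"ty":0,"tz":0,"wx":0,"wy":0,"wz":0}
  ]
}}

```text
time_s: 2.75
ee_pos: [552.7, -201.4, 304.8]
ee_rot: [180.0, 0.1, 85.2]
force: [-0.1, -0.3, 0.1]
gripper_width: 82.3
gripper_force: 0.0
```

```bash
python3 - <<'E'
from h import *
import pickle
f=grab_frame('wrist');pickle.dump(f,open('W3.pkl','wb'));save(f,'w3.png')
E
```

Request:
{"name": "move_arm", "arguments": {
  "plan": [
    {"tx":3.8,"ty":0,"tz":0,"wx":0,"wy":0,"wz":0},
    {"tx":3.8,"ty":0,"tz":0,"wx":0,"wy":0,"wz":0},
    {"tx":3.8,"ty":0,"tz":0,"wx":0,"wy":0,"wz":0},
    {"tx":3.8,"ty":0,"tz":0,"wx":0,"wy":0,"wz":0},
    {"tx":3.8,"ty":0,"tz":0,"wx":0,"wy":0,"wz":0},
    {"tx":3.8,"ty":0,"tz":0,"wx":0,"wy":0,"wz":0},
    {"tx":0,"ty":0,"tz":0,"wx":0,"wy":0,"wz":0},
    {"tx":0,"ty":0,"tz":0,"wx":0,"wy":0,"wz":0}
  ]
}}

```text
time_s: 3.47
ee_pos: [573.5, 24.7, 303.7]
ee_rot: [-180.0, 0.1, 85.1]
force: [0.0, -0.3, 0.2]
gripper_width: 82.0
gripper_force: 0.0
```

```bash
python3 - <<'E'
from h import *
import pickle
f=grab_frame('wrist');pickle.dump(f,open('W4.pkl','wb'));save(f,'w4.png')
E
```

Request:
{"name": "move_arm", "arguments": {
  "plan": [
    {"tx":3.5,"ty":0,"tz":0,"wx":0,"wy":0,"wz":0},
    {"tx":3.5,"ty":0,"tz":0,"wx":0,"wy":0,"wz":0},
    {"tx":3.5,"ty":0,"tz":0,"wx":0,"wy":0,"wz":0},
    {"tx":3.5,"ty":0,"tz":0,"wx":0,"wy":0,"wz":0},
    {"tx":0,"ty":0,"tz":0,"wx":0,"wy":0,"wz":0},
    {"tx":0,"ty":0,"tz":0,"wx":0,"wy":0,"wz":0}
  ]
}}

```text
time_s: 4.02
ee_pos: [585.9, 163.5, 303.4]
ee_rot: [-180.0, 0.1, 85.0]
force: [-0.5, -0.9, -0.3]
gripper_width: 82.1
gripper_force: 0.0
```

```bash
python3 - <<'E'
from h import *
import pickle
f=grab_frame('wrist');pickle.dump(f,open('W5.pkl','wb'))
F=[pickle.load(open(f'W{i}.pkl','rb')) for i in (3,4,5)]
ims=[cv2.cvtColor(g['color'],cv2.COLOR_RGB2BGR)[:230] for g in F]
cv2.imwrite('pics/m1.png',cv2.resize(np.vstack(ims[:]),None,fx=.86,fy=.86))
s=env.state();print(s['ee_pos'],s['ee_rot'],s['time_s'])
E
```

```text
[585.84170894 162.57809706 303.63294168] [-1.79987519e+02  8.85663732e-02  8.49681586e+01] 4.0667
```

View pics/m1.png

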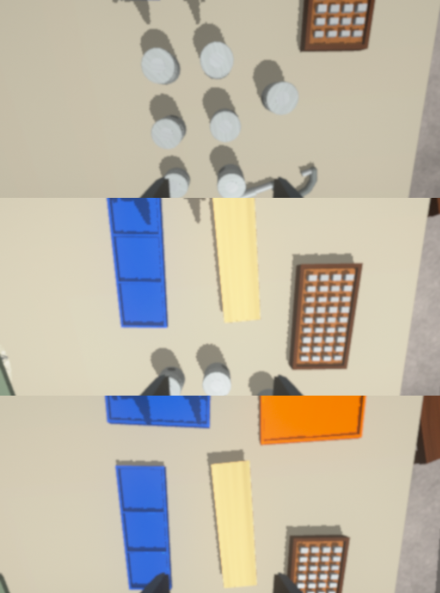

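```bash
cat >> h.py <<'E'
from scipy.optimize import minimize
def hullmask(f,P,S=4):
    q=np.array([w2p(f,p) for p in P])
    h=cv2.convexHull((q*16*1.0).astype(np.float32).round().astype(np.int32))
    m=np.zeros(f['color'].shape[:2],np.uint8); cv2.fillConvexPoly(m,h,255,cv2.LINE_AA,4); return m/255.
def box(x,y,yaw,a,b,z0,z1):
    c,s=np.cos(np.radians(yaw)),np.sin(np.radians(yaw))
    return [(x+c*i*a/2-s*j*b/2,y+s*i*a/2+c*j*b/2,z) for i in(-1,1) for j in(-1,1) for z in(z0,z1)]
def cyl(x,y,h,z0=0,r=28): return [(x+r*np.cos(t),y+r*np.sin(t),z) for t in np.linspace(0,6.28,40) for z in(z0,z0+h)]
def fit(f,mask,P,x0,roi=None,step=8):
    u0,v0,u1,v1=roi or (0,0,512,384)
    mk=mask.astype(float)[v0:v1,u0:u1]
    c=lambda x: np.abs(hullmask(f,P(x))[v0:v1,u0:u1]-mk).sum()
    x0=np.array(x0,float); n=len(x0)
    sx=np.vstack([x0]+[x0+np.eye(n)[i]*(step if i<2 else 3) for i in range(n)])
    r=minimize(c,x0,method='Nelder-Mead',options=dict(initial_simplex=sx,xatol=.1,fatol=.1,maxiter=400))
    return r.x.round(1), r.fun, hullmask(f,P(r.x))[v0:v1,u0:u1].sum()
def hsvm(f,lo,hi): return cv2.inRange(cv2.cvtColor(f['color'],cv2.COLOR_RGB2HSV),lo,hi)>0
BLUE=((105,120,50),(125,255,255)); YEL=((20,60,150),(32,160,255)); 
def crop(m,x,y,f,r=45,z=30):
    u,v=w2p(f,(x,y,z)).round().astype(int); return (max(u-r,0),max(v-r,0),min(u+r,512),min(v+r,384))
E
cat > m.py <<'E'
from h import *
import pickle
W={i:pickle.load(open(f'W{i}.pkl','rb')) for i in (2,3,4,5)}
W[0]=pickle.load(open('F0.pkl','rb'))['scene']
f=W[3]; h=cv2.cvtColor(f['color'],cv2.COLOR_RGB2HSV)
for n,i,z in [((552,-200),2,0)]:pass
u,v=w2p(f,(462,-75,60)).astype(int);print('hsv crown',h[v,u]);print('bench',h[100,100], 'sheet',cv2.cvtColor(W[5]['color'],cv2.COLOR_RGB2HSV)[120,272])
G=((0,0,60),(180,28,255))
G=((35,0,60),(179,60,255))
for n,x,y,hh,fr in [('s1',546,-404,38,(2,0)),('s2',458,-294,38,(2,0)),('g5',562,-297,60,(2,0)),('g3',462,-186,60,(3,0)),('g4',462,-75,60,(3,0)),('g6',568,-181,60,(3,0)),('g7',559,-73,60,(3,0)),('g8',665,-140,60,(3,0))]:
    for i in fr:
        f=W[i]; m=hsvm(f,*G); print(n,i,fit(f,m,lambda p:cyl(p[0],p[1],hh),(x,y),crop(m,x,y,f,34 if i else 16)))
for i in (0,4,5):
    m=hsvm(W[i],*BLUE); k=(0,0,512,190) if i else (270,160,365,215)
    print('tray',i,fit(W[i],m,lambda p:box(*p,90,250,0,16),(440,168,-5),tuple(k) if i==0 else ((100,0,215,160) if i==4 else (100,65,215,195))))
    m=hsvm(W[i],*YEL); k={0:(270,212,365,248),4:(235,0,310,170),5:(235,55,310,200)}[i]
    print('sheet',i,fit(W[i],m,lambda p:box(*p,68,240,25,33),(617,161,-5),k))
m=hsvm(W[0],*BLUE);print('rej',fit(W[0],m,lambda p:box(*p,180,100,0,13),(500,405,-8),(365,180,420,245)))
E
python3 m.py
```

```text
hsv crown [ 90   6 201]
bench [ 22  38 200] sheet [ 24  89 246]
s1 2 (array([ 543.1, -411.8]), np.float64(180.38823529411764), np.float64(1078.3882352941177))
s1 0 (array([ 539.4, -412.3]), np.float64(88.05098039215686), np.float64(340.0509803921568))
s2 2 (array([ 449.8, -299.7]), np.float64(172.2705882352941), np.float64(1399.4392156862743))
s2 0 (array([ 445.1, -299. ]), np.float64(105.9921568627451), np.float64(312.4039215686274))
g5 2 (array([ 563.8, -302.1]), np.float64(379.2901960784314), np.float64(1473.450980392157))
g5 0 (array([ 561.1, -301.2]), np.float64(142.42745098039217), np.float64(427.4274509803921))
g3 3 (array([ 456.3, -188.6]), np.float64(212.30588235294118), np.float64(1337.929411764706))
g3 0 (array([ 457.4, -188.7]), np.float64(145.7764705882353), np.float64(393.556862745098))
g4 3 (array([459.5, -74.9]), np.float64(196.5764705882353), np.float64(1633.4705882352941))
g4 0 (array([463.3, -73.1]), np.float64(122.3921568627451), np.float64(397.4509803921569))
g6 3 (array([ 561.9, -183.6]), np.float64(163.00392156862745), np.float64(1204.7529411764706))
g6 0 (arra
[... 482 characters left out ...]
 -6. ]), np.float64(144.94117647058823), np.float64(1825.780392156863))
sheet 0 (array([ 6.073e+02,  1.613e+02, -4.000e-01]), np.float64(385.8666666666667), np.float64(1606.2274509803922))
tray 4 (array([434. , 170. ,  -5.2]), np.float64(593.9058823529411), np.float64(9170.619607843137))
sheet 4 (array([6.132e+02, 1.621e+02, 6.000e-01]), np.float64(144.9725490196078), np.float64(6725.839215686275))
tray 5 (array([435.2, 164.9,  -5.4]), np.float64(439.321568627451), np.float64(6475.321568627451))
sheet 5 (array([612.8, 161.6,   0.7]), np.float64(117.56862745098039), np.float64(5413.78431372549))
rej (array([495.7, 406.7,  -7.2]), np.float64(125.29803921568627), np.float64(1530.2980392156862))
```

```bash
cat > go.py <<'E'
import sys
from h import *
# go.py x y z [x y z ...]: shifts in tool axes (cm) leg by leg from the state as it stands
def show(p,T,yaw):
    c,s=np.cos(np.radians(yaw)),np.sin(np.radians(yaw))
    for t in T:
        d=np.array(t)-p; L=np.linalg.norm(d); n=int(np.ceil(L/38)) or 1
        v=np.array([c*d[0]+s*d[1], s*d[0]-c*d[1], -d[2]])/10
        print(t,'total cm',v.round(2),'rows',n,'each',(v/n).round(3)); p=np.array(t)
if __name__=='__main__':
    s=env.state(); print(s['time_s'],s['ee_pos'].round(1),s['ee_rot'].round(2),s['gripper_width'])
    a=list(map(float,sys.argv[1:])); show(s['ee_pos'],[a[i:i+3] for i in range(0,len(a),3)],s['ee_rot'][2])
E
cat > chk.py <<'E'
from h import *
f=grab_frame('scene'); m=hsvm(f,(35,0,60),(179,60,255))
import sys
a=list(map(float,sys.argv[1:]))
for i in range(0,len(a),4):
    x,y,h,z=a[i:i+4]; print(x,y,fit(f,m,lambda p:cyl(p[0],p[1],h,z),(x,y),crop(m,x,y,f,16,z+h/2)))
E
python3 go.py 543 -412 150 543 -412 13
```

```text
4.0667 [585.8 162.6 303.6] [-1.7999e+02  9.0000e-02  8.4970e+01] 81.79983358889505
[543.0, -412.0, 150.0] total cm [-57.61   0.77  15.36] rows 16 each [-3.601  0.048  0.96 ]
[543.0, -412.0, 13.0] total cm [ 0.   0.  13.7] rows 4 each [0.    0.    3.425]
```

Request:
{"name": "move_arm", "arguments": {
  "plan": [
    {"tx":-3.6,"ty":0.05,"tz":0,"wx":0,"wy":0,"wz":0},
    {"tx":-3.6,"ty":0.05,"tz":0,"wx":0,"wy":0,"wz":0},
    {"tx":-3.6,"ty":0.05,"tz":0,"wx":0,"wy":0,"wz":0},
    {"tx":-3.6,"ty":0.05,"tz":0,"wx":0,"wy":0,"wz":0},
    {"tx":-3.6,"ty":0.05,"tz":0,"wx":0,"wy":0,"wz":0},
    {"tx":-3.6,"ty":0.05,"tz":0,"wx":0,"wy":0,"wz":0},
    {"tx":-3.6,"ty":0.05,"tz":0,"wx":0,"wy":0,"wz":0},
    {"tx":-3.6,"ty":0.05,"tz":0,"wx":0,"wy":0,"wz":0},
    {"tx":-3.6,"ty":0.05,"tz":1,"wx":0,"wy":0,"wz":0},
    {"tx":-3.6,"ty":0.05,"tz":1,"wx":0,"wy":0,"wz":0},
    {"tx":-3.6,"ty":0.05,"tz":1,"wx":0,"wy":0,"wz":0},
    {"tx":-3.6,"ty":0.05,"tz":1,"wx":0,"wy":0,"wz":0}
  ]
}}

```text
time_s: 5.07
ee_pos: [552.0, -270.7, 264.0]
ee_rot: [180.0, 0.1, 84.8]
force: [-0.4, 0.4, 0.8]
gripper_width: 82.0
gripper_force: 0.0
```

Request:
{"name": "move_arm", "arguments": {
  "plan": [
    {"tx":-3.6,"ty":0.05,"tz":1,"wx":0,"wy":0,"wz":0},
    {"tx":-3.6,"ty":0.05,"tz":1,"wx":0,"wy":0,"wz":0},
    {"tx":-3.6,"ty":0.05,"tz":1,"wx":0,"wy":0,"wz":0},
    {"tx":-3.6,"ty":0.05,"tz":1,"wx":0,"wy":0,"wz":0},
    {"tx":0,"ty":0,"tz":2.5,"wx":0,"wy":0,"wz":0},
    {"tx":0,"ty":0,"tz":2.5,"wx":0,"wy":0,"wz":0},
    {"tx":0,"ty":0,"tz":2.5,"wx":0,"wy":0,"wz":0},
    {"tx":0,"ty":0,"tz":0,"wx":0,"wy":0,"wz":0},
    {"tx":0,"ty":0,"tz":0,"wx":0,"wy":0,"wz":0},
    {"tx":0,"ty":0,"tz":0,"wx":0,"wy":0,"wz":0}
  ]
}}

```text
time_s: 5.9
ee_pos: [543.5, -411.6, 150.8]
ee_rot: [179.9, 0.1, 85.0]
force: [0.1, -0.4, 1.0]
gripper_width: 81.5
gripper_force: 0.0
```

```bash
python3 chk.py 543 -412 38 0 450 -299 38 0; python3 go.py 543 -412 13; python3 - <<'E'
from h import *
f=grab_frame('wrist');save(f,'w6.png')
E
```

```text
543.0 -412.0 (array([ 539.5, -411.9]), np.float64(87.89803921568628), np.float64(339.8980392156863))
450.0 -299.0 (array([ 444.9, -297.5]), np.float64(108.49019607843138), np.float64(312.2392156862745))
5.95 [ 544.1 -411.4  151.4] [1.7982e+02 1.4000e-01 8.5000e+01] 81.892455367268
[543.0, -412.0, 13.0] total cm [-0.06 -0.1  13.84] rows 4 each [-0.016 -0.026  3.459]
```

View pics/w6.png

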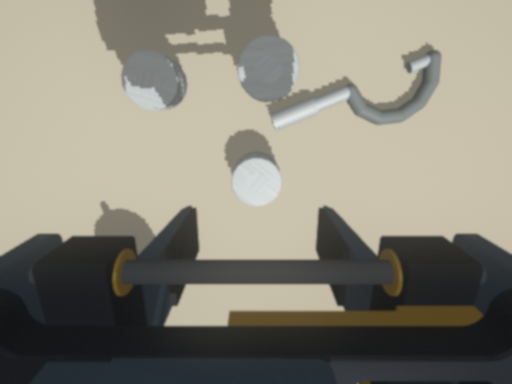

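The wrist view shows s1's crown at (257,181), centred between the fingers, with the micrometer clear to the right. I'll descend and grip.

Request:
{"name": "move_arm", "arguments": {
  "plan": [
    {"tx":0,"ty":0,"tz":3.4,"wx":0,"wy":0,"wz":0},
    {"tx":0,"ty":0,"tz":3.4,"wx":0,"wy":0,"wz":0},
    {"tx":0,"ty":0,"tz":3.4,"wx":0,"wy":0,"wz":0},
    {"tx":0,"ty":0,"tz":2,"wx":0,"wy":0,"wz":0},
    {"tx":0,"ty":0,"tz":1.5,"wx":0,"wy":0,"wz":0},
    {"tx":0,"ty":0,"tz":0,"wx":0,"wy":0,"wz":0},
    {"tx":0,"ty":0,"tz":0,"wx":0,"wy":0,"wz":0}
  ]
}}

```text
time_s: 6.58
ee_pos: [544.4, -410.2, 12.9]
ee_rot: [180.0, 0.0, 85.1]
force: [-0.0, -0.2, 0.2]
gripper_width: 82.2
gripper_force: 0.0
```

Request:
{"name": "move_arm", "arguments": {
  "plan": [
    {"tx":0,"ty":0,"tz":0,"wx":0,"wy":0,"wz":0},
    {"tx":0,"ty":0,"tz":0,"wx":0,"wy":0,"wz":0},
    {"tx":0,"ty":0,"tz":0,"wx":0,"wy":0,"wz":0},
    {"tx":0,"ty":0,"tz":0,"wx":0,"wy":0,"wz":0},
    {"tx":0,"ty":0,"tz":0,"wx":0,"wy":0,"wz":0},
    {"tx":0,"ty":0,"tz":0,"wx":0,"wy":0,"wz":0},
    {"tx":0,"ty":0,"tz":0,"wx":0,"wy":0,"wz":0},
    {"tx":0,"ty":0,"tz":0,"wx":0,"wy":0,"wz":0}
  ],
  "gripper": 5,
  "force": 20
}}

```text
time_s: 7.25
ee_pos: [544.2, -410.2, 13.1]
ee_rot: [179.9, 0.1, 85.1]
force: [-1.3, 0.7, 6.0]
gripper_width: 55.9
gripper_force: 20.0
```

Request:
{"name": "move_arm", "arguments": {
  "plan": [
    {"tx":0,"ty":0,"tz":-2,"wx":0,"wy":0,"wz":0},
    {"tx":0,"ty":0,"tz":-3.5,"wx":0,"wy":0,"wz":0},
    {"tx":0,"ty":0,"tz":-3.5,"wx":0,"wy":0,"wz":0},
    {"tx":0,"ty":0,"tz":-3.5,"wx":0,"wy":0,"wz":0},
    {"tx":0,"ty":0,"tz":-2.5,"wx":0,"wy":0,"wz":0},
    {"tx":0,"ty":0,"tz":0,"wx":0,"wy":0,"wz":0},
    {"tx":0,"ty":0,"tz":0,"wx":0,"wy":0,"wz":0}
  ]
}}

```text
time_s: 7.83
ee_pos: [544.3, -410.2, 163.1]
ee_rot: [179.9, 0.1, 85.1]
force: [-0.6, 0.9, -1.4]
gripper_width: 55.8
gripper_force: 20.0
```

```bash
python3 go.py 540 401 150 540 401 20 540 401 150 450 -299 150 450 -299 13; python3 - <<'E'
from h import *
f=grab_frame('wrist');save(f,'w7.png')
E
```

```text
7.8333 [ 544.3 -410.2  163.1] [1.7987e+02 9.0000e-02 8.5070e+01] 55.77263654786279
[540.0, 401.0, 150.0] total cm [80.78 -7.39  1.31] rows 22 each [ 3.672 -0.336  0.06 ]
[540.0, 401.0, 20.0] total cm [ 0.  0. 13.] rows 4 each [0.   0.   3.25]
[540.0, 401.0, 150.0] total cm [  0.   0. -13.] rows 4 each [ 0.    0.   -3.25]
[450.0, -299.0, 150.0] total cm [-70.51  -2.95  -0.  ] rows 19 each [-3.711 -0.155 -0.   ]
[450.0, -299.0, 13.0] total cm [ 0.   0.  13.7] rows 4 each [0.    0.    3.425]
```

View pics/w7.png

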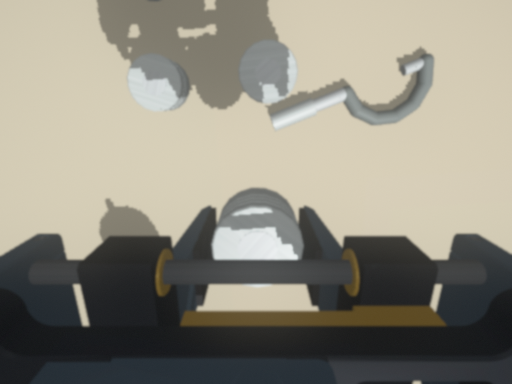

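Short piston s1 is held between the pads, crown at (258,235). I'll carry it to the reject tray and refine the tray's pose on the way.

Request:
{"name": "move_arm", "arguments": {
  "plan": [
    {"tx":3.67,"ty":-0.34,"tz":-0.8,"wx":0,"wy":0,"wz":0},
    {"tx":3.67,"ty":-0.34,"tz":-0.8,"wx":0,"wy":0,"wz":0},
    {"tx":3.67,"ty":-0.34,"tz":-0.8,"wx":0,"wy":0,"wz":0},
    {"tx":3.67,"ty":-0.34,"tz":-0.8,"wx":0,"wy":0,"wz":0},
    {"tx":3.67,"ty":-0.34,"tz":-0.8,"wx":0,"wy":0,"wz":0},
    {"tx":3.67,"ty":-0.34,"tz":-0.8,"wx":0,"wy":0,"wz":0},
    {"tx":3.67,"ty":-0.34,"tz":-0.8,"wx":0,"wy":0,"wz":0},
    {"tx":3.67,"ty":-0.34,"tz":-0.8,"wx":0,"wy":0,"wz":0},
    {"tx":3.67,"ty":-0.34,"tz":-0.8,"wx":0,"wy":0,"wz":0},
    {"tx":3.67,"ty":-0.34,"tz":-0.8,"wx":0,"wy":0,"wz":0},
    {"tx":3.67,"ty":-0.34,"tz":0,"wx":0,"wy":0,"wz":0},
    {"tx":3.67,"ty":-0.34,"tz":0,"wx":0,"wy":0,"wz":0}
  ]
}}

```text
time_s: 8.88
ee_pos: [539.8, 34.1, 239.9]
ee_rot: [-179.8, 0.0, 85.1]
force: [0.8, -0.6, -1.2]
gripper_width: 55.5
gripper_force: 20.0
```

Request:
{"name": "move_arm", "arguments": {
  "plan": [
    {"tx":3.67,"ty":-0.34,"tz":0,"wx":0,"wy":0,"wz":0},
    {"tx":3.67,"ty":-0.34,"tz":0,"wx":0,"wy":0,"wz":0},
    {"tx":3.67,"ty":-0.34,"tz":0,"wx":0,"wy":0,"wz":0},
    {"tx":3.67,"ty":-0.34,"tz":0,"wx":0,"wy":0,"wz":0},
    {"tx":3.67,"ty":-0.34,"tz":0,"wx":0,"wy":0,"wz":0},
    {"tx":3.67,"ty":-0.34,"tz":0,"wx":0,"wy":0,"wz":0},
    {"tx":3.67,"ty":-0.34,"tz":0,"wx":0,"wy":0,"wz":0},
    {"tx":0,"ty":0,"tz":0,"wx":0,"wy":0,"wz":0},
    {"tx":0,"ty":0,"tz":0,"wx":0,"wy":0,"wz":0}
  ]
}}

```text
time_s: 9.63
ee_pos: [538.1, 291.6, 238.6]
ee_rot: [-179.7, 0.2, 85.3]
force: [-0.7, -0.6, -1.2]
gripper_width: 55.3
gripper_force: 20.0
```

```bash
python3 - <<'E'
from h import *
import pickle
f=grab_frame('wrist');pickle.dump(f,open('W8.pkl','wb'));save(f,'w8.png')
m=hsvm(f,*BLUE); u,v=np.where(m[:200])[::-1]; print(u.min(),u.max(),v.min(),v.max())
print(fit(f,m,lambda p:box(*p,180,100,0,13),(499,406,-7),(0,0,512,195)))
E
python3 go.py 540 401 150 540 401 20
```

```text
154 289 38 199
(array([498.1, 404.3,  -7. ]), np.float64(2335.2549019607845), np.float64(10648.341176470587))
9.6833 [538.3 290.2 239.2] [-179.77    0.2    85.16] 55.572414170360105
[540.0, 401.0, 150.0] total cm [11.05 -0.77  8.92] rows 4 each [ 2.764 -0.193  2.23 ]
[540.0, 401.0, 20.0] total cm [ 0.  0. 13.] rows 4 each [0.   0.   3.25]
```

View pics/w8.png

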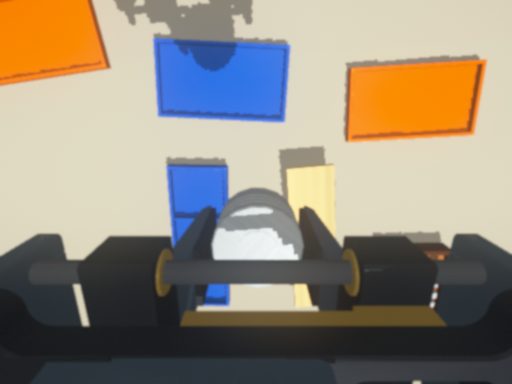

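The blue undivided tray, corners roughly (155,39) to (289,122), is confirmed as the reject tray, with orange look-alikes on both sides. I'll refit with a tight region of interest.

```bash
python3 - <<'E'
from h import *
import pickle
f=pickle.load(open('W8.pkl','rb'));m=hsvm(f,*BLUE)
print(fit(f,m,lambda p:box(*p,180,100,0,13),(499,406,-7),(130,20,310,140)))
print(fit(f,m,lambda p:box(*p,90,250,0,16),(435,167,-5),(155,155,235,200)))
E
python3 go.py 540 401 60 540 401 21
```

```text
(array([498.1, 404.3,  -7. ]), np.float64(630.2549019607843), np.float64(10648.341176470589))
(array([434.6, 162.9,  -4.9]), np.float64(128.76078431372548), np.float64(2110.258823529412))
9.6833 [538.3 290.2 239.2] [-179.77    0.2    85.16] 55.572414170360105
[540.0, 401.0, 60.0] total cm [11.05 -0.77 17.92] rows 6 each [ 1.842 -0.128  2.986]
[540.0, 401.0, 21.0] total cm [0.  0.  3.9] rows 2 each [0.   0.   1.95]
```

Request:
{"name": "move_arm", "arguments": {
  "plan": [
    {"tx":3.6,"ty":-0.25,"tz":0,"wx":0,"wy":0,"wz":0},
    {"tx":3.6,"ty":-0.25,"tz":0,"wx":0,"wy":0,"wz":0},
    {"tx":3.6,"ty":-0.2,"tz":0,"wx":0,"wy":0,"wz":0},
    {"tx":0,"ty":0,"tz":3.8,"wx":0,"wy":0,"wz":0},
    {"tx":0,"ty":0,"tz":3.8,"wx":0,"wy":0,"wz":0},
    {"tx":0,"ty":0,"tz":3.8,"wx":0,"wy":0,"wz":0},
    {"tx":0,"ty":0,"tz":3.8,"wx":0,"wy":0,"wz":0},
    {"tx":0,"ty":0,"tz":2.7,"wx":0,"wy":0,"wz":0},
    {"tx":0,"ty":0,"tz":1.5,"wx":0,"wy":0,"wz":0},
    {"tx":0,"ty":0,"tz":0.9,"wx":0,"wy":0,"wz":0},
    {"tx":0,"ty":0,"tz":0,"wx":0,"wy":0,"wz":0},
    {"tx":0,"ty":0,"tz":0,"wx":0,"wy":0,"wz":0}
  ]
}}

```text
time_s: 10.68
ee_pos: [542.2, 397.7, 39.0]
ee_rot: [180.0, 0.0, 85.0]
force: [0.6, 0.2, -1.1]
gripper_width: 55.5
gripper_force: 20.0
```

```bash
python3 go.py 540 399 18; python3 -c "from h import *; print(env.state()['force'])"
```

```text
10.6833 [542.2 397.7  39. ] [1.8e+02 2.0e-02 8.5e+01] 55.51422436142768
[540.0, 399.0, 18.0] total cm [ 0.11 -0.23  2.1 ] rows 1 each [ 0.112 -0.233  2.105]
[ 0.63105813  0.21920289 -1.10129473]
```

Request:
{"name": "move_arm", "arguments": {
  "plan": [
    {"tx":0.1,"ty":-0.2,"tz":1,"wx":0,"wy":0,"wz":0},
    {"tx":0,"ty":0,"tz":0.7,"wx":0,"wy":0,"wz":0},
    {"tx":0,"ty":0,"tz":0.4,"wx":0,"wy":0,"wz":0},
    {"tx":0,"ty":0,"tz":0,"wx":0,"wy":0,"wz":0},
    {"tx":0,"ty":0,"tz":0,"wx":0,"wy":0,"wz":0}
  ]
}}

```text
time_s: 11.1
ee_pos: [539.8, 399.8, 18.0]
ee_rot: [180.0, -0.0, 85.1]
force: [0.2, 0.1, -1.5]
gripper_width: 55.4
gripper_force: 20.0
```

```bash
python3 go.py 540 399 18 540 399 150 450 -299 150; python3 -c "from h import *; print(env.state()['force'])"
```

```text
11.1 [539.8 399.8  18. ] [ 1.7998e+02 -1.0000e-02  8.5080e+01] 55.448215642853164
[540.0, 399.0, 18.0] total cm [-0.08  0.03  0.  ] rows 1 each [-0.082  0.027  0.001]
[540.0, 399.0, 150.0] total cm [  0.    0.  -13.2] rows 4 each [ 0.   0.  -3.3]
[450.0, -299.0, 150.0] total cm [-70.31  -2.98  -0.  ] rows 19 each [-3.701 -0.157 -0.   ]
[ 0.15360949  0.09581122 -1.47863429]
```

Request:
{"name": "move_arm", "arguments": {
  "plan": [
    {"tx":0,"ty":0,"tz":0.1,"wx":0,"wy":0,"wz":0},
    {"tx":0,"ty":0,"tz":0,"wx":0,"wy":0,"wz":0},
    {"tx":0,"ty":0,"tz":0,"wx":0,"wy":0,"wz":0}
  ]
}}

```text
time_s: 11.35
ee_pos: [539.9, 399.9, 17.8]
ee_rot: [180.0, -0.0, 85.1]
force: [-1.7, -1.1, 5.3]
gripper_width: 55.7
gripper_force: 20.0
```

Request:
{"name": "move_arm", "arguments": {
  "plan": [
    {"tx":0,"ty":0,"tz":0,"wx":0,"wy":0,"wz":0},
    {"tx":0,"ty":0,"tz":0,"wx":0,"wy":0,"wz":0},
    {"tx":0,"ty":0,"tz":0,"wx":0,"wy":0,"wz":0},
    {"tx":0,"ty":0,"tz":0,"wx":0,"wy":0,"wz":0},
    {"tx":0,"ty":0,"tz":0,"wx":0,"wy":0,"wz":0},
    {"tx":0,"ty":0,"tz":-2,"wx":0,"wy":0,"wz":0},
    {"tx":0,"ty":0,"tz":-3.8,"wx":0,"wy":0,"wz":0},
    {"tx":0,"ty":0,"tz":-3.8,"wx":0,"wy":0,"wz":0},
    {"tx":0,"ty":0,"tz":-3.8,"wx":0,"wy":0,"wz":0}
  ],
  "gripper": 8.2
}}

```text
time_s: 12.1
ee_pos: [539.5, 399.5, 151.9]
ee_rot: [-179.9, 0.1, 85.1]
force: [0.8, -0.1, 0.2]
gripper_width: 82.1
gripper_force: 0.0
```

Request:
{"name": "move_arm", "arguments": {
  "plan": [
    {"tx":-3.7,"ty":-0.16,"tz":0,"wx":0,"wy":0,"wz":0},
    {"tx":-3.7,"ty":-0.16,"tz":0,"wx":0,"wy":0,"wz":0},
    {"tx":-3.7,"ty":-0.16,"tz":0,"wx":0,"wy":0,"wz":0},
    {"tx":-3.7,"ty":-0.16,"tz":0,"wx":0,"wy":0,"wz":0},
    {"tx":-3.7,"ty":-0.16,"tz":0,"wx":0,"wy":0,"wz":0},
    {"tx":-3.7,"ty":-0.16,"tz":0,"wx":0,"wy":0,"wz":0},
    {"tx":-3.7,"ty":-0.16,"tz":0,"wx":0,"wy":0,"wz":0},
    {"tx":-3.7,"ty":-0.16,"tz":0,"wx":0,"wy":0,"wz":0},
    {"tx":-3.7,"ty":-0.16,"tz":0,"wx":0,"wy":0,"wz":0},
    {"tx":-3.7,"ty":-0.16,"tz":0,"wx":0,"wy":0,"wz":0},
    {"tx":-3.7,"ty":-0.16,"tz":0,"wx":0,"wy":0,"wz":0},
    {"tx":-3.7,"ty":-0.16,"tz":0,"wx":0,"wy":0,"wz":0}
  ]
}}

```text
time_s: 13.1
ee_pos: [482.0, -42.6, 151.1]
ee_rot: [180.0, 0.0, 85.1]
force: [1.5, 0.4, -0.1]
gripper_width: 81.8
gripper_force: 0.0
```

Request:
{"name": "move_arm", "arguments": {
  "plan": [
    {"tx":-3.7,"ty":-0.16,"tz":0,"wx":0,"wy":0,"wz":0},
    {"tx":-3.7,"ty":-0.16,"tz":0,"wx":0,"wy":0,"wz":0},
    {"tx":-3.7,"ty":-0.16,"tz":0,"wx":0,"wy":0,"wz":0},
    {"tx":-3.7,"ty":-0.16,"tz":0,"wx":0,"wy":0,"wz":0},
    {"tx":-3.7,"ty":-0.16,"tz":0,"wx":0,"wy":0,"wz":0},
    {"tx":-3.7,"ty":-0.16,"tz":0,"wx":0,"wy":0,"wz":0},
    {"tx":-3.7,"ty":-0.16,"tz":0,"wx":0,"wy":0,"wz":0},
    {"tx":0,"ty":0,"tz":0,"wx":0,"wy":0,"wz":0},
    {"tx":0,"ty":0,"tz":0,"wx":0,"wy":0,"wz":0},
    {"tx":0,"ty":0,"tz":0,"wx":0,"wy":0,"wz":0}
  ]
}}

```text
time_s: 13.93
ee_pos: [448.8, -297.6, 150.7]
ee_rot: [-180.0, -0.0, 85.0]
force: [0.4, -0.1, -0.8]
gripper_width: 82.2
gripper_force: 0.0
```

```bash
cat > wc.py <<'E'
from h import *
import sys
f=grab_frame('wrist'); m=hsvm(f,(35,0,60),(179,60,255))
# chk by wrist: x y h z0
a=list(map(float,sys.argv[1:]))
for i in range(0,len(a),4):
    x,y,h,z=a[i:i+4]; print(x,y,w2p(f,(x,y,z+h)).round(),fit(f,m,lambda p:cyl(p[0],p[1],h,z),(x,y),crop(m,x,y,f,38,z+h/2)))
E
python3 wc.py 450 -299 38 0; python3 chk.py 450 -299 38 0 540 399 38 5 ; python3 go.py 450 -299 13
```

```text
450.0 -299.0 [258. 184.] (array([ 448.7, -300.8]), np.float64(267.0078431372549), np.float64(2343.007843137255))
450.0 -299.0 (array([ 446.1, -299.2]), np.float64(106.21176470588235), np.float64(313.21176470588233))
540.0 399.0 (array([540., 399.]), np.float64(127.39607843137256), np.float64(369.2705882352941))
14.0333 [ 449.1 -296.8  150.9] [-1.7998e+02 -3.0000e-02  8.5140e+01] 81.67275565247795
[450.0, -299.0, 13.0] total cm [-0.21  0.1  13.79] rows 4 each [-0.053  0.026  3.447]
```

Request:
{"name": "move_arm", "arguments": {
  "plan": [
    {"tx":-0.35,"ty":0,"tz":3.4,"wx":0,"wy":0,"wz":0},
    {"tx":0,"ty":0,"tz":3.4,"wx":0,"wy":0,"wz":0},
    {"tx":0,"ty":0,"tz":3.4,"wx":0,"wy":0,"wz":0},
    {"tx":0,"ty":0,"tz":2,"wx":0,"wy":0,"wz":0},
    {"tx":0,"ty":0,"tz":1.5,"wx":0,"wy":0,"wz":0},
    {"tx":0,"ty":0,"tz":0,"wx":0,"wy":0,"wz":0},
    {"tx":0,"ty":0,"tz":0,"wx":0,"wy":0,"wz":0}
  ]
}}

```text
time_s: 14.62
ee_pos: [448.9, -300.3, 13.7]
ee_rot: [-179.9, -0.0, 85.2]
force: [0.2, -0.3, 0.7]
gripper_width: 81.7
gripper_force: 0.0
```

Request:
{"name": "move_arm", "arguments": {
  "plan": [
    {"tx":0,"ty":0,"tz":0,"wx":0,"wy":0,"wz":0},
    {"tx":0,"ty":0,"tz":0,"wx":0,"wy":0,"wz":0},
    {"tx":0,"ty":0,"tz":0,"wx":0,"wy":0,"wz":0},
    {"tx":0,"ty":0,"tz":0,"wx":0,"wy":0,"wz":0},
    {"tx":0,"ty":0,"tz":0,"wx":0,"wy":0,"wz":0},
    {"tx":0,"ty":0,"tz":0,"wx":0,"wy":0,"wz":0},
    {"tx":0,"ty":0,"tz":0,"wx":0,"wy":0,"wz":0},
    {"tx":0,"ty":0,"tz":-2,"wx":0,"wy":0,"wz":0},
    {"tx":0,"ty":0,"tz":-3.5,"wx":0,"wy":0,"wz":0},
    {"tx":0,"ty":0,"tz":-3.5,"wx":0,"wy":0,"wz":0},
    {"tx":0,"ty":0,"tz":-3.5,"wx":0,"wy":0,"wz":0},
    {"tx":0,"ty":0,"tz":-2.5,"wx":0,"wy":0,"wz":0}
  ],
  "gripper": 5,
  "force": 20
}}

```text
time_s: 15.62
ee_pos: [449.3, -302.0, 166.8]
ee_rot: [179.8, 0.1, 85.1]
force: [1.1, -0.1, -1.4]
gripper_width: 55.4
gripper_force: 20.0
```

Request:
{"name": "move_arm", "arguments": {
  "plan": [
    {"tx":3.73,"ty":-0.28,"tz":0,"wx":0,"wy":0,"wz":0},
    {"tx":3.73,"ty":-0.28,"tz":0,"wx":0,"wy":0,"wz":0},
    {"tx":3.73,"ty":-0.28,"tz":0,"wx":0,"wy":0,"wz":0},
    {"tx":3.73,"ty":-0.28,"tz":0,"wx":0,"wy":0,"wz":0},
    {"tx":3.73,"ty":-0.28,"tz":0,"wx":0,"wy":0,"wz":0},
    {"tx":3.73,"ty":-0.28,"tz":0,"wx":0,"wy":0,"wz":0},
    {"tx":3.73,"ty":-0.28,"tz":0,"wx":0,"wy":0,"wz":0},
    {"tx":3.73,"ty":-0.28,"tz":0,"wx":0,"wy":0,"wz":0},
    {"tx":3.73,"ty":-0.28,"tz":0,"wx":0,"wy":0,"wz":0},
    {"tx":3.73,"ty":-0.28,"tz":0,"wx":0,"wy":0,"wz":0},
    {"tx":3.73,"ty":-0.28,"tz":0,"wx":0,"wy":0,"wz":0},
    {"tx":3.73,"ty":-0.28,"tz":0,"wx":0,"wy":0,"wz":0}
  ]
}}

```text
time_s: 16.62
ee_pos: [453.1, 149.0, 163.8]
ee_rot: [-180.0, 0.0, 85.1]
force: [0.7, -0.0, -1.5]
gripper_width: 56.0
gripper_force: 20.0
```

Request:
{"name": "move_arm", "arguments": {
  "plan": [
    {"tx":3.73,"ty":-0.28,"tz":0,"wx":0,"wy":0,"wz":0},
    {"tx":3.73,"ty":-0.28,"tz":0,"wx":0,"wy":0,"wz":0},
    {"tx":3.73,"ty":-0.28,"tz":0,"wx":0,"wy":0,"wz":0},
    {"tx":3.73,"ty":-0.28,"tz":0,"wx":0,"wy":0,"wz":0},
    {"tx":3.73,"ty":-0.28,"tz":0,"wx":0,"wy":0,"wz":0},
    {"tx":3.73,"ty":-0.28,"tz":0,"wx":0,"wy":0,"wz":0},
    {"tx":3.73,"ty":-0.28,"tz":0,"wx":0,"wy":0,"wz":0},
    {"tx":0,"ty":0,"tz":3,"wx":0,"wy":0,"wz":0},
    {"tx":0,"ty":0,"tz":3,"wx":0,"wy":0,"wz":0},
    {"tx":0,"ty":0,"tz":3,"wx":0,"wy":0,"wz":0},
    {"tx":0,"ty":0,"tz":0,"wx":0,"wy":0,"wz":0},
    {"tx":0,"ty":0,"tz":0,"wx":0,"wy":0,"wz":0}
  ]
}}

```text
time_s: 17.62
ee_pos: [455.7, 408.2, 72.4]
ee_rot: [-179.8, 0.2, 85.1]
force: [0.4, -0.1, -0.5]
gripper_width: 55.9
gripper_force: 20.0
```

```bash
python3 go.py 456 410 18
```

```text
17.6167 [455.7 408.2  72.4] [-179.82    0.19   85.07] 55.85074459018336
[456.0, 410.0, 18.0] total cm [0.18 0.02 5.44] rows 2 each [0.09  0.008 2.719]
```

Request:
{"name": "move_arm", "arguments": {
  "plan": [
    {"tx":0.15,"ty":0,"tz":2,"wx":0,"wy":0,"wz":0},
    {"tx":0,"ty":0,"tz":2,"wx":0,"wy":0,"wz":0},
    {"tx":0,"ty":0,"tz":0.9,"wx":0,"wy":0,"wz":0},
    {"tx":0,"ty":0,"tz":0.5,"wx":0,"wy":0,"wz":0},
    {"tx":0,"ty":0,"tz":0,"wx":0,"wy":0,"wz":0},
    {"tx":0,"ty":0,"tz":0,"wx":0,"wy":0,"wz":0},
    {"tx":0,"ty":0,"tz":0,"wx":0,"wy":0,"wz":0}
  ]
}}

```text
time_s: 18.2
ee_pos: [457.6, 411.2, 21.4]
ee_rot: [179.9, -0.1, 85.1]
force: [0.0, -0.2, -1.2]
gripper_width: 55.6
gripper_force: 20.0
```

Request:
{"name": "move_arm", "arguments": {
  "plan": [
    {"tx":0,"ty":0,"tz":0,"wx":0,"wy":0,"wz":0},
    {"tx":0,"ty":0,"tz":0,"wx":0,"wy":0,"wz":0},
    {"tx":0,"ty":0,"tz":0,"wx":0,"wy":0,"wz":0},
    {"tx":0,"ty":0,"tz":0,"wx":0,"wy":0,"wz":0},
    {"tx":0,"ty":0,"tz":0,"wx":0,"wy":0,"wz":0},
    {"tx":0,"ty":0,"tz":-2,"wx":0,"wy":0,"wz":0},
    {"tx":0,"ty":0,"tz":-3.8,"wx":0,"wy":0,"wz":0},
    {"tx":0,"ty":0,"tz":-3.8,"wx":0,"wy":0,"wz":0},
    {"tx":0,"ty":0,"tz":-3.8,"wx":0,"wy":0,"wz":0}
  ],
  "gripper": 8.2
}}

```text
time_s: 18.95
ee_pos: [456.4, 410.3, 155.1]
ee_rot: [-180.0, 0.1, 85.1]
force: [-0.1, -0.7, -0.3]
gripper_width: 81.7
gripper_force: 0.0
```

Request:
{"name": "move_arm", "arguments": {
  "plan": [
    {"tx":-3.7,"ty":0.35,"tz":0,"wx":0,"wy":0,"wz":0},
    {"tx":-3.7,"ty":0.35,"tz":0,"wx":0,"wy":0,"wz":0},
    {"tx":-3.7,"ty":0.35,"tz":0,"wx":0,"wy":0,"wz":0},
    {"tx":-3.7,"ty":0.35,"tz":0,"wx":0,"wy":0,"wz":0},
    {"tx":-3.7,"ty":0.35,"tz":0,"wx":0,"wy":0,"wz":0},
    {"tx":-3.7,"ty":0.35,"tz":0,"wx":0,"wy":0,"wz":0},
    {"tx":-3.7,"ty":0.35,"tz":0,"wx":0,"wy":0,"wz":0},
    {"tx":-3.7,"ty":0.35,"tz":0,"wx":0,"wy":0,"wz":0},
    {"tx":-3.7,"ty":0.35,"tz":0,"wx":0,"wy":0,"wz":0},
    {"tx":-3.7,"ty":0.35,"tz":0,"wx":0,"wy":0,"wz":0},
    {"tx":-3.7,"ty":0.35,"tz":0,"wx":0,"wy":0,"wz":0},
    {"tx":-3.7,"ty":0.35,"tz":0,"wx":0,"wy":0,"wz":0}
  ]
}}

```text
time_s: 19.95
ee_pos: [460.2, -37.1, 154.2]
ee_rot: [180.0, 0.0, 85.1]
force: [0.4, 0.8, -1.0]
gripper_width: 81.6
gripper_force: 0.0
```

Request:
{"name": "move_arm", "arguments": {
  "plan": [
    {"tx":-3.7,"ty":0.35,"tz":0,"wx":0,"wy":0,"wz":0},
    {"tx":0,"ty":0,"tz":0,"wx":0,"wy":0,"wz":0},
    {"tx":0,"ty":0,"tz":0,"wx":0,"wy":0,"wz":0},
    {"tx":0,"ty":0,"tz":0,"wx":0,"wy":0,"wz":0}
  ]
}}

```text
time_s: 20.28
ee_pos: [460.6, -72.1, 153.9]
ee_rot: [-180.0, -0.0, 85.0]
force: [-0.5, 0.3, -0.7]
gripper_width: 81.9
gripper_force: 0.0
```

```bash
python3 wc.py 460 -75 60 0 556 -74 60 0;  python3 go.py 460 -75 18 460 -75 150 427 87 150 427 87 25; python3 - <<'E'
from h import *
f=grab_frame('scene'); im=cv2.cvtColor(f['color'],cv2.COLOR_RGB2BGR)[130:260,120:430]
cv2.imwrite('pics/s9.png',cv2.resize(im,None,fx=2.5,fy=2.5,interpolation=cv2.INTER_CUBIC))
E
```

```text
460.0 -75.0 [256. 190.] (array([458.6, -74.5]), np.float64(297.5882352941177), np.float64(2788.5882352941176))
556.0 -74.0 [351. 182.] (array([558.2, -75.3]), np.float64(354.4039215686274), np.float64(3178.4470588235295))
20.3333 [460.7 -71.6 153.9] [-1.7999e+02 -3.0000e-02  8.5110e+01] 82.1511722360842
[460.0, -75.0, 18.0] total cm [-0.34 -0.04 13.59] rows 4 each [-0.086 -0.01   3.398]
[460.0, -75.0, 150.0] total cm [  0.    0.  -13.2] rows 4 each [ 0.   0.  -3.3]
[427.0, 87.0, 150.0] total cm [15.86 -4.67 -0.  ] rows 5 each [ 3.172 -0.934 -0.   ]
[427.0, 87.0, 25.0] total cm [ 0.   0.  12.5] rows 4 each [0.    0.    3.125]
```

View pics/s9.png

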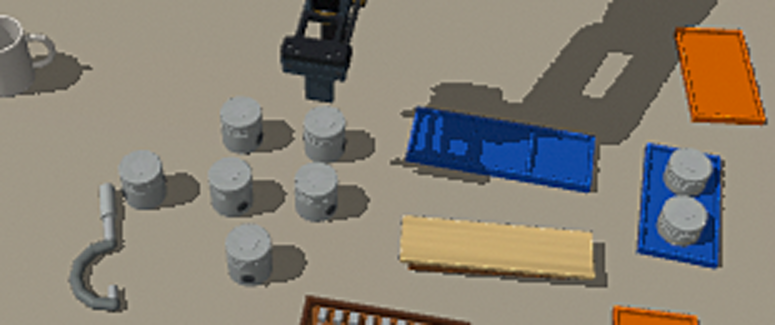

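Both short pistons stand upright in the blue tray, at crop pixels (688,170) and (683,220), and the six good ones are undisturbed. Next I'll pick g4 for bay 1.

Request:
{"name": "move_arm", "arguments": {
  "plan": [
    {"tx":-0.3,"ty":-0.1,"tz":3.4,"wx":0,"wy":0,"wz":0},
    {"tx":0,"ty":0,"tz":3.4,"wx":0,"wy":0,"wz":0},
    {"tx":0,"ty":0,"tz":3.4,"wx":0,"wy":0,"wz":0},
    {"tx":0,"ty":0,"tz":2,"wx":0,"wy":0,"wz":0},
    {"tx":0,"ty":0,"tz":1.4,"wx":0,"wy":0,"wz":0},
    {"tx":0,"ty":0,"tz":0,"wx":0,"wy":0,"wz":0},
    {"tx":0,"ty":0,"tz":0,"wx":0,"wy":0,"wz":0}
  ]
}}

```text
time_s: 20.97
ee_pos: [459.5, -74.2, 17.7]
ee_rot: [-179.9, -0.0, 85.2]
force: [0.7, 0.4, -0.4]
gripper_width: 82.1
gripper_force: 0.0
```

Request:
{"name": "move_arm", "arguments": {
  "plan": [
    {"tx":0,"ty":0,"tz":0,"wx":0,"wy":0,"wz":0},
    {"tx":0,"ty":0,"tz":0,"wx":0,"wy":0,"wz":0},
    {"tx":0,"ty":0,"tz":0,"wx":0,"wy":0,"wz":0},
    {"tx":0,"ty":0,"tz":0,"wx":0,"wy":0,"wz":0},
    {"tx":0,"ty":0,"tz":0,"wx":0,"wy":0,"wz":0},
    {"tx":0,"ty":0,"tz":0,"wx":0,"wy":0,"wz":0},
    {"tx":0,"ty":0,"tz":0,"wx":0,"wy":0,"wz":0},
    {"tx":0,"ty":0,"tz":-2,"wx":0,"wy":0,"wz":0},
    {"tx":0,"ty":0,"tz":-3.5,"wx":0,"wy":0,"wz":0},
    {"tx":0,"ty":0,"tz":-3.5,"wx":0,"wy":0,"wz":0},
    {"tx":0,"ty":0,"tz":-2,"wx":0,"wy":0,"wz":0}
  ],
  "gripper": 5,
  "force": 20
}}

```text
time_s: 21.88
ee_pos: [460.9, -75.8, 131.0]
ee_rot: [179.7, 0.0, 85.1]
force: [0.8, -0.3, -2.0]
gripper_width: 56.0
gripper_force: 20.0
```

Request:
{"name": "move_arm", "arguments": {
  "plan": [
    {"tx":3.2,"ty":-0.9,"tz":0,"wx":0,"wy":0,"wz":0},
    {"tx":3.2,"ty":-0.9,"tz":0,"wx":0,"wy":0,"wz":0},
    {"tx":3.2,"ty":-0.9,"tz":0,"wx":0,"wy":0,"wz":0},
    {"tx":3.2,"ty":-0.9,"tz":0,"wx":0,"wy":0,"wz":0},
    {"tx":3.1,"ty":-0.9,"tz":0,"wx":0,"wy":0,"wz":0},
    {"tx":0,"ty":0,"tz":3,"wx":0,"wy":0,"wz":0},
    {"tx":0,"ty":0,"tz":3,"wx":0,"wy":0,"wz":0},
    {"tx":0,"ty":0,"tz":0,"wx":0,"wy":0,"wz":0},
    {"tx":0,"ty":0,"tz":0,"wx":0,"wy":0,"wz":0}
  ]
}}

```text
time_s: 22.63
ee_pos: [427.1, 86.7, 67.1]
ee_rot: [-179.8, 0.1, 85.1]
force: [-0.1, 0.7, -1.2]
gripper_width: 55.9
gripper_force: 20.0
```

```bash
python3 go.py 427.5 87.3 24
```

```text
22.6333 [427.1  86.7  67.1] [-1.7978e+02  6.0000e-02  8.5080e+01] 55.94559362435766
[427.5, 87.3, 24.0] total cm [0.07 0.04 4.31] rows 2 each [0.034 0.018 2.156]
```

Request:
{"name": "move_arm", "arguments": {
  "plan": [
    {"tx":0.05,"ty":0,"tz":2,"wx":0,"wy":0,"wz":0},
    {"tx":0,"ty":0,"tz":1.3,"wx":0,"wy":0,"wz":0},
    {"tx":0,"ty":0,"tz":0.7,"wx":0,"wy":0,"wz":0},
    {"tx":0,"ty":0,"tz":0.3,"wx":0,"wy":0,"wz":0},
    {"tx":0,"ty":0,"tz":0,"wx":0,"wy":0,"wz":0},
    {"tx":0,"ty":0,"tz":0,"wx":0,"wy":0,"wz":0},
    {"tx":0,"ty":0,"tz":0,"wx":0,"wy":0,"wz":0}
  ]
}}

```text
time_s: 23.22
ee_pos: [429.3, 87.4, 25.8]
ee_rot: [179.9, -0.0, 85.1]
force: [1.5, -0.8, -1.7]
gripper_width: 55.6
gripper_force: 20.0
```

```bash
python3 go.py 427.5 87.3 24 427.5 87.3 145 557.5 -75 145; python3 -c "from h import *; print(env.state()['force'])"
```

```text
23.2167 [429.3  87.4  25.8] [ 1.7988e+02 -3.0000e-02  8.5050e+01] 55.639503673653245
[427.5, 87.3, 24.0] total cm [-0.02 -0.18  0.18] rows 1 each [-0.024 -0.179  0.184]
[427.5, 87.3, 145.0] total cm [  0.    0.  -12.1] rows 4 each [ 0.     0.    -3.025]
[557.5, -75.0, 145.0] total cm [-15.05  14.35  -0.  ] rows 6 each [-2.508  2.392 -0.   ]
[ 1.48934415 -0.76481116 -1.68194711]
```

Request:
{"name": "move_arm", "arguments": {
  "plan": [
    {"tx":0,"ty":-0.15,"tz":0.2,"wx":0,"wy":0,"wz":0},
    {"tx":0,"ty":0,"tz":0,"wx":0,"wy":0,"wz":0},
    {"tx":0,"ty":0,"tz":0,"wx":0,"wy":0,"wz":0}
  ]
}}

```text
time_s: 23.47
ee_pos: [429.0, 87.6, 24.5]
ee_rot: [179.7, -0.0, 85.1]
force: [0.8, -1.8, 7.1]
gripper_width: 55.9
gripper_force: 20.0
```

Request:
{"name": "move_arm", "arguments": {
  "plan": [
    {"tx":0,"ty":0,"tz":0,"wx":0,"wy":0,"wz":0},
    {"tx":0,"ty":0,"tz":0,"wx":0,"wy":0,"wz":0},
    {"tx":0,"ty":0,"tz":0,"wx":0,"wy":0,"wz":0},
    {"tx":0,"ty":0,"tz":0,"wx":0,"wy":0,"wz":0},
    {"tx":0,"ty":0,"tz":0,"wx":0,"wy":0,"wz":0},
    {"tx":0,"ty":0,"tz":-2,"wx":0,"wy":0,"wz":0},
    {"tx":0,"ty":0,"tz":-3.4,"wx":0,"wy":0,"wz":0},
    {"tx":0,"ty":0,"tz":-3.4,"wx":0,"wy":0,"wz":0},
    {"tx":0,"ty":0,"tz":-3.4,"wx":0,"wy":0,"wz":0}
  ],
  "gripper": 8.2
}}

```text
time_s: 24.22
ee_pos: [426.3, 87.4, 146.0]
ee_rot: [-179.9, 0.0, 85.1]
force: [1.1, 0.4, -1.7]
gripper_width: 81.9
gripper_force: 0.0
```

Request:
{"name": "move_arm", "arguments": {
  "plan": [
    {"tx":-2.5,"ty":2.4,"tz":0,"wx":0,"wy":0,"wz":0},
    {"tx":-2.5,"ty":2.4,"tz":0,"wx":0,"wy":0,"wz":0},
    {"tx":-2.5,"ty":2.4,"tz":0,"wx":0,"wy":0,"wz":0},
    {"tx":-2.5,"ty":2.4,"tz":0,"wx":0,"wy":0,"wz":0},
    {"tx":-2.5,"ty":2.4,"tz":0,"wx":0,"wy":0,"wz":0},
    {"tx":-2.5,"ty":2.4,"tz":0,"wx":0,"wy":0,"wz":0},
    {"tx":0,"ty":0,"tz":0,"wx":0,"wy":0,"wz":0},
    {"tx":0,"ty":0,"tz":0,"wx":0,"wy":0,"wz":0},
    {"tx":0,"ty":0,"tz":0,"wx":0,"wy":0,"wz":0}
  ]
}}

```text
time_s: 24.97
ee_pos: [556.7, -74.1, 144.3]
ee_rot: [-179.9, -0.0, 85.0]
force: [0.0, -0.1, -0.1]
gripper_width: 82.0
gripper_force: 0.0
```

```bash
python3 wc.py 557 -75 60 0;  python3 go.py 557 -75 18 557 -75 125 435 167 125 435 167 24
```

```text
557.0 -75.0 [257. 191.] (array([556.3, -73.8]), np.float64(307.62352941176465), np.float64(2981.1294117647058))
25.0167 [556.5 -73.6 144.5] [-1.7991e+02 -2.0000e-02  8.5100e+01] 81.74414936664367
[557.0, -75.0, 18.0] total cm [-0.13  0.06 12.65] rows 4 each [-0.033  0.015  3.164]
[557.0, -75.0, 125.0] total cm [  0.    0.  -10.7] rows 3 each [ 0.     0.    -3.567]
[435.0, 167.0, 125.0] total cm [ 23.07 -14.22  -0.  ] rows 8 each [ 2.884 -1.778 -0.   ]
[435.0, 167.0, 24.0] total cm [ 0.   0.  10.1] rows 3 each [0.    0.    3.367]
```

Request:
{"name": "move_arm", "arguments": {
  "plan": [
    {"tx":0,"ty":0,"tz":3.2,"wx":0,"wy":0,"wz":0},
    {"tx":0,"ty":0,"tz":3.2,"wx":0,"wy":0,"wz":0},
    {"tx":0,"ty":0,"tz":3.2,"wx":0,"wy":0,"wz":0},
    {"tx":0,"ty":0,"tz":2,"wx":0,"wy":0,"wz":0},
    {"tx":0,"ty":0,"tz":1.1,"wx":0,"wy":0,"wz":0},
    {"tx":0,"ty":0,"tz":0,"wx":0,"wy":0,"wz":0},
    {"tx":0,"ty":0,"tz":0,"wx":0,"wy":0,"wz":0}
  ]
}}

```text
time_s: 25.6
ee_pos: [557.6, -73.7, 18.4]
ee_rot: [180.0, 0.0, 85.1]
force: [0.6, -0.3, -0.1]
gripper_width: 81.9
gripper_force: 0.0
```

Request:
{"name": "move_arm", "arguments": {
  "plan": [
    {"tx":0,"ty":0,"tz":0,"wx":0,"wy":0,"wz":0},
    {"tx":0,"ty":0,"tz":0,"wx":0,"wy":0,"wz":0},
    {"tx":0,"ty":0,"tz":0,"wx":0,"wy":0,"wz":0},
    {"tx":0,"ty":0,"tz":0,"wx":0,"wy":0,"wz":0},
    {"tx":0,"ty":0,"tz":0,"wx":0,"wy":0,"wz":0},
    {"tx":0,"ty":0,"tz":0,"wx":0,"wy":0,"wz":0},
    {"tx":0,"ty":0,"tz":0,"wx":0,"wy":0,"wz":0},
    {"tx":0,"ty":0,"tz":-2,"wx":0,"wy":0,"wz":0},
    {"tx":0,"ty":0,"tz":-3.5,"wx":0,"wy":0,"wz":0},
    {"tx":0,"ty":0,"tz":-3.5,"wx":0,"wy":0,"wz":0},
    {"tx":0,"ty":0,"tz":-2,"wx":0,"wy":0,"wz":0}
  ],
  "gripper": 5,
  "force": 20
}}

```text
time_s: 26.52
ee_pos: [559.0, -74.6, 131.2]
ee_rot: [179.7, 0.0, 85.1]
force: [1.4, 0.8, -2.2]
gripper_width: 55.6
gripper_force: 20.0
```

Request:
{"name": "move_arm", "arguments": {
  "plan": [
    {"tx":2.88,"ty":-1.78,"tz":0,"wx":0,"wy":0,"wz":0},
    {"tx":2.88,"ty":-1.78,"tz":0,"wx":0,"wy":0,"wz":0},
    {"tx":2.88,"ty":-1.78,"tz":0,"wx":0,"wy":0,"wz":0},
    {"tx":2.88,"ty":-1.78,"tz":0,"wx":0,"wy":0,"wz":0},
    {"tx":2.88,"ty":-1.78,"tz":0,"wx":0,"wy":0,"wz":0},
    {"tx":2.88,"ty":-1.78,"tz":0,"wx":0,"wy":0,"wz":0},
    {"tx":2.88,"ty":-1.78,"tz":0,"wx":0,"wy":0,"wz":0},
    {"tx":2.88,"ty":-1.78,"tz":0,"wx":0,"wy":0,"wz":0},
    {"tx":0,"ty":0,"tz":3,"wx":0,"wy":0,"wz":0},
    {"tx":0,"ty":0,"tz":3,"wx":0,"wy":0,"wz":0},
    {"tx":0,"ty":0,"tz":0,"wx":0,"wy":0,"wz":0},
    {"tx":0,"ty":0,"tz":0,"wx":0,"wy":0,"wz":0}
  ]
}}

```text
time_s: 27.52
ee_pos: [434.2, 167.1, 67.0]
ee_rot: [-179.8, 0.1, 85.1]
force: [-0.4, -0.7, -0.8]
gripper_width: 55.9
gripper_force: 20.0
```

```bash
python3 go.py 435 167 24
```

```text
27.5167 [434.2 167.1  67. ] [-1.798e+02  1.000e-01  8.509e+01] 55.92671516526497
[435.0, 167.0, 24.0] total cm [0.   0.08 4.3 ] rows 2 each [0.    0.039 2.151]
```

Request:
{"name": "move_arm", "arguments": {
  "plan": [
    {"tx":0,"ty":0,"tz":2,"wx":0,"wy":0,"wz":0},
    {"tx":0,"ty":0,"tz":1.3,"wx":0,"wy":0,"wz":0},
    {"tx":0,"ty":0,"tz":0.7,"wx":0,"wy":0,"wz":0},
    {"tx":0,"ty":0,"tz":0.3,"wx":0,"wy":0,"wz":0},
    {"tx":0,"ty":0,"tz":0.2,"wx":0,"wy":0,"wz":0},
    {"tx":0,"ty":0,"tz":0,"wx":0,"wy":0,"wz":0},
    {"tx":0,"ty":0,"tz":0,"wx":0,"wy":0,"wz":0}
  ]
}}

```text
time_s: 28.1
ee_pos: [436.3, 167.3, 24.8]
ee_rot: [179.9, -0.0, 85.0]
force: [-1.0, -1.4, 4.5]
gripper_width: 55.4
gripper_force: 20.0
```

Request:
{"name": "move_arm", "arguments": {
  "plan": [
    {"tx":0,"ty":0,"tz":0,"wx":0,"wy":0,"wz":0},
    {"tx":0,"ty":0,"tz":0,"wx":0,"wy":0,"wz":0},
    {"tx":0,"ty":0,"tz":0,"wx":0,"wy":0,"wz":0},
    {"tx":0,"ty":0,"tz":0,"wx":0,"wy":0,"wz":0},
    {"tx":0,"ty":0,"tz":0,"wx":0,"wy":0,"wz":0},
    {"tx":0,"ty":0,"tz":-2,"wx":0,"wy":0,"wz":0},
    {"tx":0,"ty":0,"tz":-3.4,"wx":0,"wy":0,"wz":0},
    {"tx":0,"ty":0,"tz":-3.4,"wx":0,"wy":0,"wz":0},
    {"tx":0,"ty":0,"tz":-3.4,"wx":0,"wy":0,"wz":0}
  ],
  "gripper": 8.2
}}

```text
time_s: 28.85
ee_pos: [435.0, 167.3, 146.1]
ee_rot: [-179.9, 0.0, 85.1]
force: [0.8, 1.2, -0.0]
gripper_width: 81.7
gripper_force: 0.0
```

Request:
{"name": "move_arm", "arguments": {
  "plan": [
    {"tx":-3.53,"ty":0.52,"tz":0,"wx":0,"wy":0,"wz":0},
    {"tx":-3.53,"ty":0.52,"tz":0,"wx":0,"wy":0,"wz":0},
    {"tx":-3.53,"ty":0.52,"tz":0,"wx":0,"wy":0,"wz":0},
    {"tx":-3.53,"ty":0.52,"tz":0,"wx":0,"wy":0,"wz":0},
    {"tx":-3.53,"ty":0.52,"tz":0,"wx":0,"wy":0,"wz":0},
    {"tx":-3.53,"ty":0.52,"tz":0,"wx":0,"wy":0,"wz":0},
    {"tx":-3.53,"ty":0.52,"tz":0,"wx":0,"wy":0,"wz":0},
    {"tx":-3.53,"ty":0.52,"tz":0,"wx":0,"wy":0,"wz":0},
    {"tx":-3.53,"ty":0.52,"tz":0,"wx":0,"wy":0,"wz":0},
    {"tx":-3.53,"ty":0.52,"tz":0,"wx":0,"wy":0,"wz":0},
    {"tx":0,"ty":0,"tz":0,"wx":0,"wy":0,"wz":0},
    {"tx":0,"ty":0,"tz":0,"wx":0,"wy":0,"wz":0}
  ]
}}

```text
time_s: 29.85
ee_pos: [456.7, -190.0, 144.6]
ee_rot: [-180.0, -0.0, 84.9]
force: [-0.0, -0.0, 0.0]
gripper_width: 81.8
gripper_force: 0.0
```

```bash
python3 wc.py 456 -189 60 0 562 -184 60 0;  python3 go.py 456 -189 18 456 -189 125 442 247 125
```

```text
456.0 -189.0 [256. 190.] (array([ 455.3, -188.1]), np.float64(334.7333333333333), np.float64(2973.7333333333336))
562.0 -184.0 [364. 175.] (array([ 564. , -186.3]), np.float64(300.09803921568624), np.float64(3453.7960784313727))
29.9 [ 456.5 -188.7  144.6] [-1.7995e+02 -5.0000e-02  8.4980e+01] 82.07257973910417
[456.0, -189.0, 18.0] total cm [-0.03 -0.05 12.66] rows 4 each [-0.008 -0.012  3.165]
[456.0, -189.0, 125.0] total cm [  0.    0.  -10.7] rows 3 each [ 0.     0.    -3.567]
[442.0, 247.0, 125.0] total cm [43.31 -5.21 -0.  ] rows 12 each [ 3.609 -0.434 -0.   ]
```

Request:
{"name": "move_arm", "arguments": {
  "plan": [
    {"tx":0,"ty":-0.05,"tz":3.2,"wx":0,"wy":0,"wz":0},
    {"tx":0,"ty":0,"tz":3.2,"wx":0,"wy":0,"wz":0},
    {"tx":0,"ty":0,"tz":3.2,"wx":0,"wy":0,"wz":0},
    {"tx":0,"ty":0,"tz":2,"wx":0,"wy":0,"wz":0},
    {"tx":0,"ty":0,"tz":1.1,"wx":0,"wy":0,"wz":0},
    {"tx":0,"ty":0,"tz":0,"wx":0,"wy":0,"wz":0},
    {"tx":0,"ty":0,"tz":0,"wx":0,"wy":0,"wz":0}
  ]
}}

```text
time_s: 30.48
ee_pos: [456.2, -187.3, 17.8]
ee_rot: [-179.9, -0.0, 85.2]
force: [-0.1, -0.6, 0.6]
gripper_width: 81.7
gripper_force: 0.0
```

Request:
{"name": "move_arm", "arguments": {
  "plan": [
    {"tx":0,"ty":0,"tz":0,"wx":0,"wy":0,"wz":0},
    {"tx":0,"ty":0,"tz":0,"wx":0,"wy":0,"wz":0},
    {"tx":0,"ty":0,"tz":0,"wx":0,"wy":0,"wz":0},
    {"tx":0,"ty":0,"tz":0,"wx":0,"wy":0,"wz":0},
    {"tx":0,"ty":0,"tz":0,"wx":0,"wy":0,"wz":0},
    {"tx":0,"ty":0,"tz":0,"wx":0,"wy":0,"wz":0},
    {"tx":0,"ty":0,"tz":0,"wx":0,"wy":0,"wz":0},
    {"tx":0,"ty":0,"tz":-2,"wx":0,"wy":0,"wz":0},
    {"tx":0,"ty":0,"tz":-3.5,"wx":0,"wy":0,"wz":0},
    {"tx":0,"ty":0,"tz":-3.5,"wx":0,"wy":0,"wz":0},
    {"tx":0,"ty":0,"tz":-2,"wx":0,"wy":0,"wz":0}
  ],
  "gripper": 5,
  "force": 20
}}

```text
time_s: 31.4
ee_pos: [457.7, -189.3, 131.0]
ee_rot: [179.7, 0.1, 85.1]
force: [1.1, -0.5, -1.5]
gripper_width: 55.6
gripper_force: 20.0
```

Request:
{"name": "move_arm", "arguments": {
  "plan": [
    {"tx":3.61,"ty":-0.43,"tz":0,"wx":0,"wy":0,"wz":0},
    {"tx":3.61,"ty":-0.43,"tz":0,"wx":0,"wy":0,"wz":0},
    {"tx":3.61,"ty":-0.43,"tz":0,"wx":0,"wy":0,"wz":0},
    {"tx":3.61,"ty":-0.43,"tz":0,"wx":0,"wy":0,"wz":0},
    {"tx":3.61,"ty":-0.43,"tz":0,"wx":0,"wy":0,"wz":0},
    {"tx":3.61,"ty":-0.43,"tz":0,"wx":0,"wy":0,"wz":0},
    {"tx":3.61,"ty":-0.43,"tz":0,"wx":0,"wy":0,"wz":0},
    {"tx":3.61,"ty":-0.43,"tz":0,"wx":0,"wy":0,"wz":0},
    {"tx":3.61,"ty":-0.43,"tz":0,"wx":0,"wy":0,"wz":0},
    {"tx":3.61,"ty":-0.43,"tz":0,"wx":0,"wy":0,"wz":0},
    {"tx":3.61,"ty":-0.43,"tz":0,"wx":0,"wy":0,"wz":0},
    {"tx":3.61,"ty":-0.43,"tz":0,"wx":0,"wy":0,"wz":0}
  ]
}}

```text
time_s: 32.4
ee_pos: [441.6, 249.0, 127.6]
ee_rot: [-180.0, 0.0, 85.1]
force: [0.6, -0.0, -1.8]
gripper_width: 55.5
gripper_force: 20.0
```

Request:
{"name": "move_arm", "arguments": {
  "plan": [
    {"tx":0,"ty":0,"tz":3,"wx":0,"wy":0,"wz":0},
    {"tx":0,"ty":0,"tz":3,"wx":0,"wy":0,"wz":0},
    {"tx":0,"ty":0,"tz":0,"wx":0,"wy":0,"wz":0},
    {"tx":0,"ty":0,"tz":0,"wx":0,"wy":0,"wz":0}
  ]
}}

```text
time_s: 32.73
ee_pos: [440.9, 246.7, 66.7]
ee_rot: [-179.8, 0.1, 85.1]
force: [0.6, 0.2, -0.9]
gripper_width: 55.7
gripper_force: 20.0
```

```bash
python3 go.py 442 247 24
```

```text
32.7333 [440.9 246.7  66.7] [-1.7979e+02  1.4000e-01  8.5080e+01] 55.6915884220628
[442.0, 247.0, 24.0] total cm [0.04 0.1  4.27] rows 2 each [0.019 0.052 2.137]
```

Request:
{"name": "move_arm", "arguments": {
  "plan": [
    {"tx":0,"ty":0,"tz":2,"wx":0,"wy":0,"wz":0},
    {"tx":0,"ty":0,"tz":1.3,"wx":0,"wy":0,"wz":0},
    {"tx":0,"ty":0,"tz":0.7,"wx":0,"wy":0,"wz":0},
    {"tx":0,"ty":0,"tz":0.3,"wx":0,"wy":0,"wz":0},
    {"tx":0,"ty":0,"tz":0.2,"wx":0,"wy":0,"wz":0},
    {"tx":0,"ty":0,"tz":0,"wx":0,"wy":0,"wz":0},
    {"tx":0,"ty":0,"tz":0,"wx":0,"wy":0,"wz":0}
  ]
}}

```text
time_s: 33.32
ee_pos: [443.1, 247.4, 24.6]
ee_rot: [179.9, -0.0, 85.1]
force: [-1.3, -2.6, 6.8]
gripper_width: 55.3
gripper_force: 20.0
```

Request:
{"name": "move_arm", "arguments": {
  "plan": [
    {"tx":0,"ty":0,"tz":0,"wx":0,"wy":0,"wz":0},
    {"tx":0,"ty":0,"tz":0,"wx":0,"wy":0,"wz":0},
    {"tx":0,"ty":0,"tz":0,"wx":0,"wy":0,"wz":0},
    {"tx":0,"ty":0,"tz":0,"wx":0,"wy":0,"wz":0},
    {"tx":0,"ty":0,"tz":0,"wx":0,"wy":0,"wz":0},
    {"tx":0,"ty":0,"tz":-2,"wx":0,"wy":0,"wz":0},
    {"tx":0,"ty":0,"tz":-3.4,"wx":0,"wy":0,"wz":0},
    {"tx":0,"ty":0,"tz":-3.4,"wx":0,"wy":0,"wz":0},
    {"tx":0,"ty":0,"tz":-3.4,"wx":0,"wy":0,"wz":0}
  ],
  "gripper": 8.8
}}

```text
time_s: 34.07
ee_pos: [441.8, 247.2, 146.0]
ee_rot: [-179.9, 0.0, 85.1]
force: [0.5, -0.5, 0.1]
gripper_width: 87.7
gripper_force: 0.0
```

Request:
{"name": "move_arm", "arguments": {
  "plan": [
    {"tx":-1.4,"ty":3.55,"tz":0,"wx":0,"wy":0,"wz":0},
    {"tx":-1.4,"ty":3.55,"tz":0,"wx":0,"wy":0,"wz":0},
    {"tx":-1.4,"ty":3.55,"tz":0,"wx":0,"wy":0,"wz":0},
    {"tx":-1.4,"ty":3.55,"tz":0,"wx":0,"wy":0,"wz":0},
    {"tx":-1.4,"ty":3.55,"tz":0,"wx":0,"wy":0,"wz":0},
    {"tx":0,"ty":0,"tz":0,"wx":0,"wy":0,"wz":-0.098},
    {"tx":0,"ty":0,"tz":0,"wx":0,"wy":0,"wz":0},
    {"tx":0,"ty":0,"tz":0,"wx":0,"wy":0,"wz":0},
    {"tx":0,"ty":0,"tz":0,"wx":0,"wy":0,"wz":0}
  ]
}}

```text
time_s: 34.82
ee_pos: [612.0, 162.8, 144.7]
ee_rot: [-179.9, 0.0, 90.6]
force: [-0.1, 0.9, -0.3]
gripper_width: 88.0
gripper_force: 0.0
```

```bash
python3 go.py 613 162 12;  python3 - <<'E'
from h import *
import pickle
W=[pickle.load(open(f'W{i}.pkl','rb')) for i in (4,5)]
f=grab_frame('wrist'); m=hsvm(f,*YEL); v,u=np.where(m[:195]); print(u.min(),u.max(),v.min())
print(fit(f,m,lambda p:box(*p,68,240,25,33),(613,162,.7),(200,0,312,190)))
save(f,'w10.png')
E
python3 chk.py 427.5 87.3 60 6 435 167 60 6 442 247 60 6
```

```text
34.8167 [612.  162.8 144.7] [-179.94    0.     90.62] 88.00481375181833
[613.0, 162.0, 12.0] total cm [-0.08  0.1  13.27] rows 4 each [-0.021  0.024  3.318]
222 293 64
(array([6.130e+02, 1.605e+02, 6.000e-01]), np.float64(238.05882352941177), np.float64(8595.133333333333))
427.5 87.3 (array([428.1,  90.3]), np.float64(118.76470588235294), np.float64(395.7647058823529))
435.0 167.0 (array([432.9, 158.7]), np.float64(319.08627450980396), np.float64(400.6235294117647))
442.0 247.0 (array([434. , 251.9]), np.float64(159.82352941176472), np.float64(409.63921568627455))
```

View pics/w10.png

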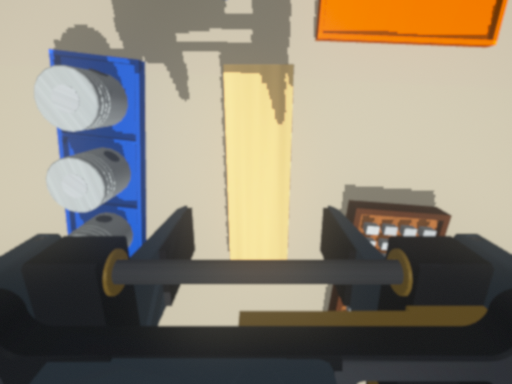

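The wrist view shows the sheet between the fingers, columns 224–293, and pistons upright in the bays. I'll pinch the sheet.

Request:
{"name": "move_arm", "arguments": {
  "plan": [
    {"tx":-0.15,"ty":0.05,"tz":3.3,"wx":0,"wy":0,"wz":0},
    {"tx":0,"ty":0,"tz":3.3,"wx":0,"wy":0,"wz":0},
    {"tx":0,"ty":0,"tz":3.3,"wx":0,"wy":0,"wz":0},
    {"tx":0,"ty":0,"tz":2.2,"wx":0,"wy":0,"wz":0},
    {"tx":0,"ty":0,"tz":1.2,"wx":0,"wy":0,"wz":0},
    {"tx":0,"ty":0,"tz":0,"wx":0,"wy":0,"wz":0},
    {"tx":0,"ty":0,"tz":0,"wx":0,"wy":0,"wz":0},
    {"tx":0,"ty":0,"tz":0,"wx":0,"wy":0,"wz":0}
  ]
}}

```text
time_s: 35.58
ee_pos: [614.8, 161.5, 13.8]
ee_rot: [179.8, -0.0, 90.7]
force: [0.7, -0.7, -0.2]
gripper_width: 87.9
gripper_force: 0.0
```

Request:
{"name": "move_arm", "arguments": {
  "plan": [
    {"tx":0,"ty":0,"tz":0,"wx":0,"wy":0,"wz":0},
    {"tx":0,"ty":0,"tz":0,"wx":0,"wy":0,"wz":0},
    {"tx":0,"ty":0,"tz":0,"wx":0,"wy":0,"wz":0},
    {"tx":0,"ty":0,"tz":0,"wx":0,"wy":0,"wz":0},
    {"tx":0,"ty":0,"tz":0,"wx":0,"wy":0,"wz":0},
    {"tx":0,"ty":0,"tz":0,"wx":0,"wy":0,"wz":0},
    {"tx":0,"ty":0,"tz":0,"wx":0,"wy":0,"wz":0}
  ],
  "gripper": 6,
  "force": 25
}}

```text
time_s: 36.17
ee_pos: [614.0, 160.9, 12.9]
ee_rot: [179.9, -0.0, 90.7]
force: [-1.0, -0.7, 5.5]
gripper_width: 67.6
gripper_force: 25.0
```

Request:
{"name": "move_arm", "arguments": {
  "plan": [
    {"tx":0,"ty":0,"tz":-1,"wx":0,"wy":0,"wz":0},
    {"tx":0,"ty":0,"tz":-2,"wx":0,"wy":0,"wz":0},
    {"tx":0,"ty":0,"tz":-3,"wx":0,"wy":0,"wz":0},
    {"tx":0,"ty":0,"tz":-3,"wx":0,"wy":0,"wz":0},
    {"tx":0,"ty":0,"tz":-2,"wx":0,"wy":0,"wz":0},
    {"tx":0,"ty":0,"tz":0,"wx":0,"wy":0,"wz":0.05},
    {"tx":0,"ty":0,"tz":0,"wx":0,"wy":0,"wz":0.05},
    {"tx":0,"ty":0,"tz":0,"wx":0,"wy":0,"wz":0},
    {"tx":0,"ty":0,"tz":0,"wx":0,"wy":0,"wz":0}
  ]
}}

```text
time_s: 36.92
ee_pos: [613.3, 160.7, 121.9]
ee_rot: [-180.0, 0.0, 85.0]
force: [-0.1, -0.3, -1.6]
gripper_width: 67.8
gripper_force: 25.0
```

```bash
python3 go.py 434.6 167 123 434.6 167 53
```

```text
36.9167 [613.3 160.7 121.9] [-1.7997e+02  2.0000e-02  8.5030e+01] 67.75853648171336
[434.6, 167.0, 123.0] total cm [ -0.93 -17.85  -0.11] rows 5 each [-0.185 -3.571 -0.023]
[434.6, 167.0, 53.0] total cm [0. 0. 7.] rows 2 each [0.  0.  3.5]
```

Request:
{"name": "move_arm", "arguments": {
  "plan": [
    {"tx":-0.15,"ty":-2.97,"tz":0,"wx":0,"wy":0,"wz":0},
    {"tx":-0.15,"ty":-2.97,"tz":0,"wx":0,"wy":0,"wz":0},
    {"tx":-0.15,"ty":-2.97,"tz":0,"wx":0,"wy":0,"wz":0},
    {"tx":-0.15,"ty":-2.97,"tz":0,"wx":0,"wy":0,"wz":0},
    {"tx":-0.15,"ty":-2.97,"tz":0,"wx":0,"wy":0,"wz":0},
    {"tx":-0.15,"ty":-2.97,"tz":0,"wx":0,"wy":0,"wz":0},
    {"tx":0,"ty":0,"tz":2,"wx":0,"wy":0,"wz":0},
    {"tx":0,"ty":0,"tz":2,"wx":0,"wy":0,"wz":0},
    {"tx":0,"ty":0,"tz":0,"wx":0,"wy":0,"wz":0},
    {"tx":0,"ty":0,"tz":0,"wx":0,"wy":0,"wz":0},
    {"tx":0,"ty":0,"tz":0,"wx":0,"wy":0,"wz":0}
  ]
}}

```text
time_s: 37.83
ee_pos: [436.0, 167.8, 82.5]
ee_rot: [180.0, -0.0, 85.0]
force: [1.0, 0.2, -1.1]
gripper_width: 67.8
gripper_force: 25.0
```

```bash
python3 go.py 434.6 167 53.5; python3 - <<'E'
from h import *
f=grab_frame('wrist'); save(f,'w11.png'); m=hsvm(f,*YEL)
z=env.state()['ee_pos'][2]+12.3
print(fit(f,m,lambda p:box(*p,68,240,z,z+8),(434.6,167,-5),(190,0,330,180)))
E
```

```text
37.8333 [436.  167.8  82.5] [ 1.7995e+02 -2.0000e-02  8.4970e+01] 67.81817951418898
[434.6, 167.0, 53.5] total cm [-0.09 -0.14  2.9 ] rows 1 each [-0.088 -0.137  2.9  ]
(array([436.1, 167.2,  -4.9]), np.float64(814.4509803921569), np.float64(20229.164705882355))
```

View pics/w11.png

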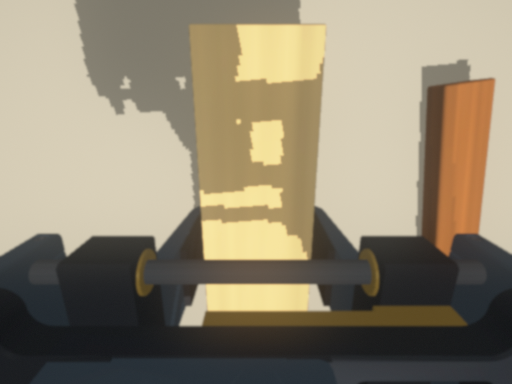

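The sheet is held straight and level, far edge at row 25, columns 190–326. I'll lower it gently onto the three pistons.

Request:
{"name": "move_arm", "arguments": {
  "plan": [
    {"tx":-0.05,"ty":-0.1,"tz":1.2,"wx":0,"wy":0,"wz":0},
    {"tx":0,"ty":0,"tz":0.8,"wx":0,"wy":0,"wz":0},
    {"tx":0,"ty":0,"tz":0.4,"wx":0,"wy":0,"wz":0},
    {"tx":0,"ty":0,"tz":0.2,"wx":0,"wy":0,"wz":0},
    {"tx":0,"ty":0,"tz":0.1,"wx":0,"wy":0,"wz":0},
    {"tx":0,"ty":0,"tz":0,"wx":0,"wy":0,"wz":0},
    {"tx":0,"ty":0,"tz":0,"wx":0,"wy":0,"wz":0},
    {"tx":0,"ty":0,"tz":0,"wx":0,"wy":0,"wz":0}
  ]
}}

```text
time_s: 38.55
ee_pos: [434.5, 167.3, 55.2]
ee_rot: [180.0, -0.0, 85.0]
force: [-0.7, 0.2, -0.4]
gripper_width: 67.8
gripper_force: 25.0
```

Request:
{"name": "move_arm", "arguments": {
  "plan": [
    {"tx":0,"ty":0,"tz":0.1,"wx":0,"wy":0,"wz":0},
    {"tx":0,"ty":0,"tz":0.05,"wx":0,"wy":0,"wz":0},
    {"tx":0,"ty":0,"tz":0,"wx":0,"wy":0,"wz":0},
    {"tx":0,"ty":0,"tz":0,"wx":0,"wy":0,"wz":0}
  ]
}}

```text
time_s: 38.88
ee_pos: [434.4, 167.2, 53.8]
ee_rot: [180.0, -0.0, 85.0]
force: [-0.7, -0.1, 4.2]
gripper_width: 67.8
gripper_force: 25.0
```

Request:
{"name": "move_arm", "arguments": {
  "plan": [
    {"tx":0,"ty":0,"tz":0,"wx":0,"wy":0,"wz":0},
    {"tx":0,"ty":0,"tz":0,"wx":0,"wy":0,"wz":0},
    {"tx":0,"ty":0,"tz":0,"wx":0,"wy":0,"wz":0},
    {"tx":0,"ty":0,"tz":0,"wx":0,"wy":0,"wz":0},
    {"tx":0,"ty":0,"tz":0,"wx":0,"wy":0,"wz":0},
    {"tx":0,"ty":0,"tz":-1,"wx":0,"wy":0,"wz":0},
    {"tx":0,"ty":0,"tz":-3,"wx":0,"wy":0,"wz":0},
    {"tx":0,"ty":0,"tz":-3,"wx":0,"wy":0,"wz":0},
    {"tx":0,"ty":0,"tz":-3,"wx":0,"wy":0,"wz":0}
  ],
  "gripper": 8.4
}}

```text
time_s: 39.63
ee_pos: [433.8, 167.0, 154.3]
ee_rot: [-179.9, 0.0, 85.0]
force: [0.4, 0.2, 0.1]
gripper_width: 83.9
gripper_force: 0.0
```

Request:
{"name": "move_arm", "arguments": {
  "plan": [
    {"tx":-3.4,"ty":1.6,"tz":0,"wx":0,"wy":0,"wz":0},
    {"tx":-3.4,"ty":1.6,"tz":0,"wx":0,"wy":0,"wz":0},
    {"tx":-3.4,"ty":1.6,"tz":0,"wx":0,"wy":0,"wz":0},
    {"tx":-3.4,"ty":1.6,"tz":0,"wx":0,"wy":0,"wz":0},
    {"tx":-3.4,"ty":1.6,"tz":0,"wx":0,"wy":0,"wz":0},
    {"tx":-3.4,"ty":1.6,"tz":0,"wx":0,"wy":0,"wz":0},
    {"tx":-3.4,"ty":1.6,"tz":0,"wx":0,"wy":0,"wz":0},
    {"tx":-3.4,"ty":1.6,"tz":0,"wx":0,"wy":0,"wz":0},
    {"tx":-3.4,"ty":1.6,"tz":0,"wx":0,"wy":0,"wz":0},
    {"tx":-3.4,"ty":1.6,"tz":0,"wx":0,"wy":0,"wz":0},
    {"tx":0,"ty":0,"tz":0,"wx":0,"wy":0,"wz":0},
    {"tx":0,"ty":0,"tz":0,"wx":0,"wy":0,"wz":0}
  ]
}}

```text
time_s: 40.63
ee_pos: [563.8, -187.2, 152.7]
ee_rot: [-180.0, -0.0, 84.8]
force: [-0.0, 0.7, -0.2]
gripper_width: 84.3
gripper_force: 0.0
```

```bash
python3 wc.py 563 -185 60 0;  python3 go.py 563 -185 18 563 -185 165 434.5 167 165; python3 - <<'E'
from h import *
f=grab_frame('scene'); m=hsvm(f,*YEL)
u,v=w2p(f,(434,167,74)).astype(int); print(u,v,fit(f,m,lambda p:box(*p,68,240,66,74),(434,167,-5),(u-50,v-24,u+50,v+24)))
im=cv2.cvtColor(f['color'],cv2.COLOR_RGB2BGR)[130:260,120:430]
cv2.imwrite('pics/s12.png',cv2.resize(im,None,fx=2.5,fy=2.5,interpolation=cv2.INTER_CUBIC))
E
```

```text
563.0 -185.0 [256. 186.] (array([ 561.1, -184.5]), np.float64(299.5686274509804), np.float64(2809.3882352941177))
40.6833 [ 563.3 -185.8  152.8] [-1.7992e+02 -4.0000e-02  8.4880e+01] 84.06072284994202
[563.0, -185.0, 18.0] total cm [ 0.07 -0.03 13.48] rows 4 each [ 0.019 -0.009  3.37 ]
[563.0, -185.0, 165.0] total cm [  0.    0.  -14.7] rows 4 each [ 0.     0.    -3.675]
[434.5, 167.0, 165.0] total cm [ 33.91 -15.94  -0.  ] rows 10 each [ 3.391 -1.594 -0.   ]
322 176 (array([431.8, 169.2,  -4.2]), np.float64(944.3176470588235), np.float64(1346.8745098039217))
```

View pics/s12.png

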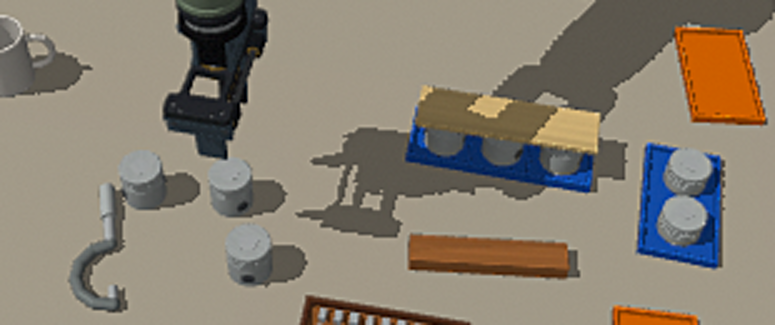

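The sheet lies flat over the three pistons, crop span (418–600, 88–150). I'll stack the remaining three on it, starting with g6 at the far end.

Request:
{"name": "move_arm", "arguments": {
  "plan": [
    {"tx":0.05,"ty":-0.1,"tz":3.4,"wx":0,"wy":0,"wz":0},
    {"tx":0,"ty":0,"tz":3.4,"wx":0,"wy":0,"wz":0},
    {"tx":0,"ty":0,"tz":3.4,"wx":0,"wy":0,"wz":0},
    {"tx":0,"ty":0,"tz":2,"wx":0,"wy":0,"wz":0},
    {"tx":0,"ty":0,"tz":1.3,"wx":0,"wy":0,"wz":0},
    {"tx":0,"ty":0,"tz":0,"wx":0,"wy":0,"wz":0},
    {"tx":0,"ty":0,"tz":0,"wx":0,"wy":0,"wz":0}
  ]
}}

```text
time_s: 41.32
ee_pos: [562.3, -183.6, 18.4]
ee_rot: [-179.9, -0.0, 85.1]
force: [0.0, -0.6, 0.4]
gripper_width: 83.8
gripper_force: 0.0
```

Request:
{"name": "move_arm", "arguments": {
  "plan": [
    {"tx":0,"ty":0,"tz":0,"wx":0,"wy":0,"wz":0},
    {"tx":0,"ty":0,"tz":0,"wx":0,"wy":0,"wz":0},
    {"tx":0,"ty":0,"tz":0,"wx":0,"wy":0,"wz":0},
    {"tx":0,"ty":0,"tz":0,"wx":0,"wy":0,"wz":0},
    {"tx":0,"ty":0,"tz":0,"wx":0,"wy":0,"wz":0},
    {"tx":0,"ty":0,"tz":0,"wx":0,"wy":0,"wz":0},
    {"tx":0,"ty":0,"tz":0,"wx":0,"wy":0,"wz":0},
    {"tx":0,"ty":0,"tz":-3,"wx":0,"wy":0,"wz":0},
    {"tx":0,"ty":0,"tz":-4,"wx":0,"wy":0,"wz":0},
    {"tx":0,"ty":0,"tz":-4,"wx":0,"wy":0,"wz":0},
    {"tx":0,"ty":0,"tz":-4,"wx":0,"wy":0,"wz":0}
  ],
  "gripper": 5,
  "force": 20
}}

```text
time_s: 42.23
ee_pos: [562.2, -184.9, 169.3]
ee_rot: [-179.9, -0.0, 84.9]
force: [1.7, -0.4, -2.3]
gripper_width: 55.8
gripper_force: 20.0
```

Request:
{"name": "move_arm", "arguments": {
  "plan": [
    {"tx":3.48,"ty":-1.32,"tz":0,"wx":0,"wy":0,"wz":0},
    {"tx":3.48,"ty":-1.32,"tz":0,"wx":0,"wy":0,"wz":0},
    {"tx":3.48,"ty":-1.32,"tz":0,"wx":0,"wy":0,"wz":0},
    {"tx":3.48,"ty":-1.32,"tz":0,"wx":0,"wy":0,"wz":0},
    {"tx":3.48,"ty":-1.32,"tz":0,"wx":0,"wy":0,"wz":0},
    {"tx":3.48,"ty":-1.32,"tz":0,"wx":0,"wy":0,"wz":0},
    {"tx":3.48,"ty":-1.32,"tz":0,"wx":0,"wy":0,"wz":0},
    {"tx":3.48,"ty":-1.32,"tz":0,"wx":0,"wy":0,"wz":0},
    {"tx":3.48,"ty":-1.32,"tz":0,"wx":0,"wy":0,"wz":0},
    {"tx":3.48,"ty":-1.32,"tz":0,"wx":0,"wy":0,"wz":0},
    {"tx":3.48,"ty":-1.32,"tz":0,"wx":0,"wy":0,"wz":0},
    {"tx":3.48,"ty":-1.32,"tz":0,"wx":0,"wy":0,"wz":0}
  ]
}}

```text
time_s: 43.23
ee_pos: [440.7, 246.4, 168.1]
ee_rot: [-180.0, 0.0, 85.0]
force: [0.2, -0.6, -1.6]
gripper_width: 55.7
gripper_force: 20.0
```

Request:
{"name": "move_arm", "arguments": {
  "plan": [
    {"tx":0,"ty":0,"tz":2,"wx":0,"wy":0,"wz":0},
    {"tx":0,"ty":0,"tz":1.5,"wx":0,"wy":0,"wz":0},
    {"tx":0,"ty":0,"tz":0,"wx":0,"wy":0,"wz":0},
    {"tx":0,"ty":0,"tz":0,"wx":0,"wy":0,"wz":0},
    {"tx":0,"ty":0,"tz":0,"wx":0,"wy":0,"wz":0}
  ]
}}

```text
time_s: 43.65
ee_pos: [442.2, 244.8, 133.9]
ee_rot: [180.0, -0.0, 84.9]
force: [0.8, 0.1, -2.3]
gripper_width: 55.7
gripper_force: 20.0
```

```bash
python3 go.py 441 244.7 92
```

```text
43.65 [442.2 244.8 133.9] [ 1.7996e+02 -3.0000e-02  8.4920e+01] 55.71114833653341
[441.0, 244.7, 92.0] total cm [-0.02 -0.12  4.19] rows 2 each [-0.012 -0.061  2.096]
```

Request:
{"name": "move_arm", "arguments": {
  "plan": [
    {"tx":0,"ty":-0.12,"tz":1.5,"wx":0,"wy":0,"wz":0},
    {"tx":0,"ty":0,"tz":1.2,"wx":0,"wy":0,"wz":0},
    {"tx":0,"ty":0,"tz":0.7,"wx":0,"wy":0,"wz":0},
    {"tx":0,"ty":0,"tz":0.4,"wx":0,"wy":0,"wz":0},
    {"tx":0,"ty":0,"tz":0.2,"wx":0,"wy":0,"wz":0},
    {"tx":0,"ty":0,"tz":0,"wx":0,"wy":0,"wz":0},
    {"tx":0,"ty":0,"tz":0,"wx":0,"wy":0,"wz":0},
    {"tx":0,"ty":0,"tz":0,"wx":0,"wy":0,"wz":0}
  ]
}}

```text
time_s: 44.32
ee_pos: [441.0, 245.2, 94.0]
ee_rot: [179.9, -0.0, 84.9]
force: [0.2, -1.1, -2.0]
gripper_width: 55.8
gripper_force: 20.0
```

Request:
{"name": "move_arm", "arguments": {
  "plan": [
    {"tx":0,"ty":0,"tz":0.1,"wx":0,"wy":0,"wz":0},
    {"tx":0,"ty":0,"tz":0.1,"wx":0,"wy":0,"wz":0},
    {"tx":0,"ty":0,"tz":0,"wx":0,"wy":0,"wz":0},
    {"tx":0,"ty":0,"tz":0,"wx":0,"wy":0,"wz":0}
  ]
}}

```text
time_s: 44.65
ee_pos: [441.1, 245.3, 93.2]
ee_rot: [179.9, -0.1, 85.0]
force: [-2.0, -1.1, 8.7]
gripper_width: 55.6
gripper_force: 20.0
```

Request:
{"name": "move_arm", "arguments": {
  "plan": [
    {"tx":0,"ty":0,"tz":0,"wx":0,"wy":0,"wz":0},
    {"tx":0,"ty":0,"tz":0,"wx":0,"wy":0,"wz":0},
    {"tx":0,"ty":0,"tz":0,"wx":0,"wy":0,"wz":0},
    {"tx":0,"ty":0,"tz":0,"wx":0,"wy":0,"wz":0},
    {"tx":0,"ty":0,"tz":0,"wx":0,"wy":0,"wz":0},
    {"tx":0,"ty":0,"tz":-1,"wx":0,"wy":0,"wz":0},
    {"tx":0,"ty":0,"tz":-3,"wx":0,"wy":0,"wz":0},
    {"tx":0,"ty":0,"tz":-3,"wx":0,"wy":0,"wz":0}
  ],
  "gripper": 8.2
}}

```text
time_s: 45.32
ee_pos: [439.6, 244.6, 161.7]
ee_rot: [-179.8, 0.1, 85.0]
force: [0.9, 0.7, -0.1]
gripper_width: 82.0
gripper_force: 0.0
```

Request:
{"name": "move_arm", "arguments": {
  "plan": [
    {"tx":-3.08,"ty":2.12,"tz":0,"wx":0,"wy":0,"wz":0},
    {"tx":-3.08,"ty":2.12,"tz":0,"wx":0,"wy":0,"wz":0},
    {"tx":-3.08,"ty":2.12,"tz":0,"wx":0,"wy":0,"wz":0},
    {"tx":-3.08,"ty":2.12,"tz":0,"wx":0,"wy":0,"wz":0},
    {"tx":-3.08,"ty":2.12,"tz":0,"wx":0,"wy":0,"wz":0},
    {"tx":-3.08,"ty":2.12,"tz":0,"wx":0,"wy":0,"wz":0},
    {"tx":-3.08,"ty":2.12,"tz":0,"wx":0,"wy":0,"wz":0},
    {"tx":-3.08,"ty":2.12,"tz":0,"wx":0,"wy":0,"wz":0},
    {"tx":-3.08,"ty":2.12,"tz":0,"wx":0,"wy":0,"wz":0},
    {"tx":-3.08,"ty":2.12,"tz":0,"wx":0,"wy":0,"wz":0},
    {"tx":-3.08,"ty":2.12,"tz":0,"wx":0,"wy":0,"wz":0},
    {"tx":-3.08,"ty":2.12,"tz":0,"wx":0,"wy":0,"wz":0}
  ]
}}

```text
time_s: 46.32
ee_pos: [662.1, -147.3, 162.2]
ee_rot: [180.0, 0.0, 84.9]
force: [-0.2, 0.7, -0.3]
gripper_width: 81.9
gripper_force: 0.0
```

Request:
{"name": "move_arm", "arguments": {
  "plan": [
    {"tx":0,"ty":0,"tz":0,"wx":0,"wy":0,"wz":0},
    {"tx":0,"ty":0,"tz":0,"wx":0,"wy":0,"wz":0},
    {"tx":0,"ty":0,"tz":0,"wx":0,"wy":0,"wz":0}
  ]
}}

```text
time_s: 46.57
ee_pos: [661.0, -145.1, 161.5]
ee_rot: [-179.9, -0.0, 84.9]
force: [-0.0, -0.3, -0.5]
gripper_width: 82.4
gripper_force: 0.0
```

```bash
python3 wc.py 662 -145 60 0;  python3 go.py 662 -145 18 662 -145 168 434.2 167 168
```

```text
662.0 -145.0 [258. 185.] (array([ 663.9, -143.7]), np.float64(299.85490196078433), np.float64(2645.8549019607844))
46.6167 [ 660.9 -144.5  161.7] [-1.7996e+02 -3.0000e-02  8.4990e+01] 82.10746776054953
[662.0, -145.0, 18.0] total cm [-0.04  0.12 14.37] rows 4 each [-0.009  0.029  3.592]
[662.0, -145.0, 168.0] total cm [  0.   0. -15.] rows 4 each [ 0.    0.   -3.75]
[434.2, 167.0, 168.0] total cm [ 29.09 -25.42  -0.  ] rows 11 each [ 2.645 -2.311 -0.   ]
```

Request:
{"name": "move_arm", "arguments": {
  "plan": [
    {"tx":0,"ty":0.15,"tz":3.6,"wx":0,"wy":0,"wz":0},
    {"tx":0,"ty":0,"tz":3.6,"wx":0,"wy":0,"wz":0},
    {"tx":0,"ty":0,"tz":3.6,"wx":0,"wy":0,"wz":0},
    {"tx":0,"ty":0,"tz":2.3,"wx":0,"wy":0,"wz":0},
    {"tx":0,"ty":0,"tz":1.3,"wx":0,"wy":0,"wz":0},
    {"tx":0,"ty":0,"tz":0,"wx":0,"wy":0,"wz":0},
    {"tx":0,"ty":0,"tz":0,"wx":0,"wy":0,"wz":0}
  ]
}}

```text
time_s: 47.2
ee_pos: [662.5, -144.3, 17.6]
ee_rot: [-179.9, -0.0, 85.0]
force: [-0.2, 0.0, 1.1]
gripper_width: 81.9
gripper_force: 0.0
```

Request:
{"name": "move_arm", "arguments": {
  "plan": [
    {"tx":0,"ty":0,"tz":0,"wx":0,"wy":0,"wz":0},
    {"tx":0,"ty":0,"tz":0,"wx":0,"wy":0,"wz":0},
    {"tx":0,"ty":0,"tz":0,"wx":0,"wy":0,"wz":0},
    {"tx":0,"ty":0,"tz":0,"wx":0,"wy":0,"wz":0},
    {"tx":0,"ty":0,"tz":0,"wx":0,"wy":0,"wz":0},
    {"tx":0,"ty":0,"tz":0,"wx":0,"wy":0,"wz":0},
    {"tx":0,"ty":0,"tz":0,"wx":0,"wy":0,"wz":0},
    {"tx":0,"ty":0,"tz":-3,"wx":0,"wy":0,"wz":0},
    {"tx":0,"ty":0,"tz":-4,"wx":0,"wy":0,"wz":0},
    {"tx":0,"ty":0,"tz":-4,"wx":0,"wy":0,"wz":0},
    {"tx":0,"ty":0,"tz":-4,"wx":0,"wy":0,"wz":0}
  ],
  "gripper": 5,
  "force": 20
}}

```text
time_s: 48.12
ee_pos: [662.1, -145.6, 168.0]
ee_rot: [-179.9, -0.0, 85.0]
force: [0.7, 0.2, -2.1]
gripper_width: 56.0
gripper_force: 20.0
```

Request:
{"name": "move_arm", "arguments": {
  "plan": [
    {"tx":2.65,"ty":-2.31,"tz":0,"wx":0,"wy":0,"wz":0},
    {"tx":2.65,"ty":-2.31,"tz":0,"wx":0,"wy":0,"wz":0},
    {"tx":2.65,"ty":-2.31,"tz":0,"wx":0,"wy":0,"wz":0},
    {"tx":2.65,"ty":-2.31,"tz":0,"wx":0,"wy":0,"wz":0},
    {"tx":2.65,"ty":-2.31,"tz":0,"wx":0,"wy":0,"wz":0},
    {"tx":2.65,"ty":-2.31,"tz":0,"wx":0,"wy":0,"wz":0},
    {"tx":2.65,"ty":-2.31,"tz":0,"wx":0,"wy":0,"wz":0},
    {"tx":2.65,"ty":-2.31,"tz":0,"wx":0,"wy":0,"wz":0},
    {"tx":2.65,"ty":-2.31,"tz":0,"wx":0,"wy":0,"wz":0},
    {"tx":2.65,"ty":-2.31,"tz":0,"wx":0,"wy":0,"wz":0},
    {"tx":2.6,"ty":-2.31,"tz":0,"wx":0,"wy":0,"wz":0},
    {"tx":0,"ty":0,"tz":0,"wx":0,"wy":0,"wz":0}
  ]
}}

```text
time_s: 49.12
ee_pos: [431.1, 169.9, 166.9]
ee_rot: [-179.8, -0.1, 85.2]
force: [0.5, -0.3, -2.3]
gripper_width: 55.7
gripper_force: 20.0
```

Request:
{"name": "move_arm", "arguments": {
  "plan": [
    {"tx":0,"ty":0,"tz":2,"wx":0,"wy":0,"wz":0},
    {"tx":0,"ty":0,"tz":1.5,"wx":0,"wy":0,"wz":0},
    {"tx":0,"ty":0,"tz":0,"wx":0,"wy":0,"wz":0},
    {"tx":0,"ty":0,"tz":0,"wx":0,"wy":0,"wz":0},
    {"tx":0,"ty":0,"tz":0,"wx":0,"wy":0,"wz":0}
  ]
}}

```text
time_s: 49.53
ee_pos: [436.0, 166.4, 132.9]
ee_rot: [180.0, -0.0, 84.9]
force: [0.0, 0.8, -2.0]
gripper_width: 55.8
gripper_force: 20.0
```

```bash
python3 go.py 434.2 167 93.5; python3 wc.py 441 245 60 74
```

```text
49.5333 [436.  166.4 132.9] [ 1.7996e+02 -1.0000e-02  8.4930e+01] 55.752158733055
[434.2, 167.0, 93.5] total cm [ 0.04 -0.19  3.94] rows 2 each [ 0.021 -0.093  1.969]
441.0 245.0 [253. 110.] (array([441.4, 247.9]), np.float64(119.94509803921568), np.float64(5569.192156862746))
```

Request:
{"name": "move_arm", "arguments": {
  "plan": [
    {"tx":0,"ty":-0.18,"tz":1.5,"wx":0,"wy":0,"wz":0},
    {"tx":0,"ty":0,"tz":1.2,"wx":0,"wy":0,"wz":0},
    {"tx":0,"ty":0,"tz":0.7,"wx":0,"wy":0,"wz":0},
    {"tx":0,"ty":0,"tz":0.4,"wx":0,"wy":0,"wz":0},
    {"tx":0,"ty":0,"tz":0.2,"wx":0,"wy":0,"wz":0},
    {"tx":0,"ty":0,"tz":0,"wx":0,"wy":0,"wz":0},
    {"tx":0,"ty":0,"tz":0,"wx":0,"wy":0,"wz":0},
    {"tx":0,"ty":0,"tz":0,"wx":0,"wy":0,"wz":0}
  ]
}}

```text
time_s: 50.25
ee_pos: [434.1, 166.9, 92.9]
ee_rot: [179.9, -0.0, 85.0]
force: [-0.3, -0.1, -1.6]
gripper_width: 55.7
gripper_force: 20.0
```

Request:
{"name": "move_arm", "arguments": {
  "plan": [
    {"tx":0,"ty":0,"tz":0.1,"wx":0,"wy":0,"wz":0},
    {"tx":0,"ty":0,"tz":0.05,"wx":0,"wy":0,"wz":0},
    {"tx":0,"ty":0,"tz":0,"wx":0,"wy":0,"wz":0},
    {"tx":0,"ty":0,"tz":0,"wx":0,"wy":0,"wz":0}
  ]
}}

```text
time_s: 50.58
ee_pos: [434.1, 166.9, 92.5]
ee_rot: [179.9, -0.0, 85.0]
force: [-2.4, -0.6, 8.8]
gripper_width: 55.8
gripper_force: 20.0
```

Request:
{"name": "move_arm", "arguments": {
  "plan": [
    {"tx":0,"ty":0,"tz":0,"wx":0,"wy":0,"wz":0},
    {"tx":0,"ty":0,"tz":0,"wx":0,"wy":0,"wz":0},
    {"tx":0,"ty":0,"tz":0,"wx":0,"wy":0,"wz":0},
    {"tx":0,"ty":0,"tz":0,"wx":0,"wy":0,"wz":0},
    {"tx":0,"ty":0,"tz":0,"wx":0,"wy":0,"wz":0},
    {"tx":0,"ty":0,"tz":-1,"wx":0,"wy":0,"wz":0},
    {"tx":0,"ty":0,"tz":-3,"wx":0,"wy":0,"wz":0},
    {"tx":0,"ty":0,"tz":-3,"wx":0,"wy":0,"wz":0}
  ],
  "gripper": 8.2
}}

```text
time_s: 51.25
ee_pos: [432.5, 166.3, 160.6]
ee_rot: [-179.8, 0.1, 85.0]
force: [0.4, 0.6, 0.3]
gripper_width: 81.9
gripper_force: 0.0
```

Request:
{"name": "move_arm", "arguments": {
  "plan": [
    {"tx":-3.51,"ty":1.3,"tz":0,"wx":0,"wy":0,"wz":0},
    {"tx":-3.51,"ty":1.3,"tz":0,"wx":0,"wy":0,"wz":0},
    {"tx":-3.51,"ty":1.3,"tz":0,"wx":0,"wy":0,"wz":0},
    {"tx":-3.51,"ty":1.3,"tz":0,"wx":0,"wy":0,"wz":0},
    {"tx":-3.51,"ty":1.3,"tz":0,"wx":0,"wy":0,"wz":0},
    {"tx":-3.51,"ty":1.3,"tz":0,"wx":0,"wy":0,"wz":0},
    {"tx":-3.51,"ty":1.3,"tz":0,"wx":0,"wy":0,"wz":0},
    {"tx":-3.51,"ty":1.3,"tz":0,"wx":0,"wy":0,"wz":0},
    {"tx":-3.51,"ty":1.3,"tz":0,"wx":0,"wy":0,"wz":0},
    {"tx":-3.51,"ty":1.3,"tz":0,"wx":0,"wy":0,"wz":0},
    {"tx":-3.51,"ty":1.3,"tz":0,"wx":0,"wy":0,"wz":0},
    {"tx":-3.51,"ty":1.3,"tz":0,"wx":0,"wy":0,"wz":0}
  ]
}}

```text
time_s: 52.25
ee_pos: [552.1, -268.5, 160.7]
ee_rot: [-180.0, -0.0, 84.9]
force: [1.6, 0.2, 0.4]
gripper_width: 81.6
gripper_force: 0.0
```

Request:
{"name": "move_arm", "arguments": {
  "plan": [
    {"tx":-3.51,"ty":1.3,"tz":0,"wx":0,"wy":0,"wz":0},
    {"tx":0,"ty":0,"tz":0,"wx":0,"wy":0,"wz":0},
    {"tx":0,"ty":0,"tz":0,"wx":0,"wy":0,"wz":0},
    {"tx":0,"ty":0,"tz":0,"wx":0,"wy":0,"wz":0}
  ]
}}

```text
time_s: 52.58
ee_pos: [561.3, -302.1, 160.3]
ee_rot: [-179.9, -0.1, 84.9]
force: [-0.9, 0.6, 0.0]
gripper_width: 81.7
gripper_force: 0.0
```

```bash
python3 wc.py 563.5 -302 60 0;  python3 go.py 563.5 -302 18 563.5 -302 168 427.4 89.3 168
```

```text
563.5 -302.0 [259. 186.] (array([ 565. , -304.1]), np.float64(527.7019607843138), np.float64(2671.7921568627453))
52.6333 [ 561.4 -301.6  160.6] [-1.7993e+02 -5.0000e-02  8.4990e+01] 82.26287700773968
[563.5, -302.0, 18.0] total cm [-0.02  0.22 14.26] rows 4 each [-0.006  0.054  3.565]
[563.5, -302.0, 168.0] total cm [  0.   0. -15.] rows 4 each [ 0.    0.   -3.75]
[427.4, 89.3, 168.0] total cm [ 37.79 -16.98  -0.  ] rows 11 each [ 3.436 -1.543 -0.   ]
```

Request:
{"name": "move_arm", "arguments": {
  "plan": [
    {"tx":-0.05,"ty":0.25,"tz":3.6,"wx":0,"wy":0,"wz":0},
    {"tx":0,"ty":0,"tz":3.6,"wx":0,"wy":0,"wz":0},
    {"tx":0,"ty":0,"tz":3.6,"wx":0,"wy":0,"wz":0},
    {"tx":0,"ty":0,"tz":2.2,"wx":0,"wy":0,"wz":0},
    {"tx":0,"ty":0,"tz":1.2,"wx":0,"wy":0,"wz":0},
    {"tx":0,"ty":0,"tz":0,"wx":0,"wy":0,"wz":0},
    {"tx":0,"ty":0,"tz":0,"wx":0,"wy":0,"wz":0}
  ]
}}

```text
time_s: 53.22
ee_pos: [564.8, -302.8, 19.7]
ee_rot: [180.0, 0.0, 85.0]
force: [0.7, 0.3, 0.0]
gripper_width: 81.9
gripper_force: 0.0
```

Request:
{"name": "move_arm", "arguments": {
  "plan": [
    {"tx":0,"ty":0,"tz":0,"wx":0,"wy":0,"wz":0},
    {"tx":0,"ty":0,"tz":0,"wx":0,"wy":0,"wz":0},
    {"tx":0,"ty":0,"tz":0,"wx":0,"wy":0,"wz":0},
    {"tx":0,"ty":0,"tz":0,"wx":0,"wy":0,"wz":0},
    {"tx":0,"ty":0,"tz":0,"wx":0,"wy":0,"wz":0},
    {"tx":0,"ty":0,"tz":0,"wx":0,"wy":0,"wz":0},
    {"tx":0,"ty":0,"tz":0,"wx":0,"wy":0,"wz":0},
    {"tx":0,"ty":0,"tz":-3,"wx":0,"wy":0,"wz":0},
    {"tx":0,"ty":0,"tz":-4,"wx":0,"wy":0,"wz":0},
    {"tx":0,"ty":0,"tz":-4,"wx":0,"wy":0,"wz":0},
    {"tx":0,"ty":0,"tz":-4,"wx":0,"wy":0,"wz":0}
  ],
  "gripper": 5,
  "force": 20
}}

```text
time_s: 54.13
ee_pos: [563.6, -303.1, 169.7]
ee_rot: [-179.9, -0.0, 85.0]
force: [1.2, -0.8, -1.9]
gripper_width: 55.9
gripper_force: 20.0
```

Request:
{"name": "move_arm", "arguments": {
  "plan": [
    {"tx":3.44,"ty":-1.54,"tz":0,"wx":0,"wy":0,"wz":0},
    {"tx":3.44,"ty":-1.54,"tz":0,"wx":0,"wy":0,"wz":0},
    {"tx":3.44,"ty":-1.54,"tz":0,"wx":0,"wy":0,"wz":0},
    {"tx":3.44,"ty":-1.54,"tz":0,"wx":0,"wy":0,"wz":0},
    {"tx":3.44,"ty":-1.54,"tz":0,"wx":0,"wy":0,"wz":0},
    {"tx":3.44,"ty":-1.54,"tz":0,"wx":0,"wy":0,"wz":0},
    {"tx":3.44,"ty":-1.54,"tz":0,"wx":0,"wy":0,"wz":0},
    {"tx":3.44,"ty":-1.54,"tz":0,"wx":0,"wy":0,"wz":0},
    {"tx":3.44,"ty":-1.54,"tz":0,"wx":0,"wy":0,"wz":0},
    {"tx":3.44,"ty":-1.54,"tz":0,"wx":0,"wy":0,"wz":0},
    {"tx":3.4,"ty":-1.54,"tz":0,"wx":0,"wy":0,"wz":0},
    {"tx":0,"ty":0,"tz":0,"wx":0,"wy":0,"wz":0}
  ]
}}

```text
time_s: 55.13
ee_pos: [425.8, 92.8, 168.6]
ee_rot: [-179.8, -0.1, 85.3]
force: [0.3, -0.2, -2.6]
gripper_width: 55.8
gripper_force: 20.0
```

Request:
{"name": "move_arm", "arguments": {
  "plan": [
    {"tx":0,"ty":0,"tz":2,"wx":0,"wy":0,"wz":0},
    {"tx":0,"ty":0,"tz":1.5,"wx":0,"wy":0,"wz":0},
    {"tx":0,"ty":0,"tz":0,"wx":0,"wy":0,"wz":0},
    {"tx":0,"ty":0,"tz":0,"wx":0,"wy":0,"wz":0},
    {"tx":0,"ty":0,"tz":0,"wx":0,"wy":0,"wz":0}
  ]
}}

```text
time_s: 55.55
ee_pos: [429.4, 87.8, 134.4]
ee_rot: [179.9, -0.0, 84.9]
force: [0.5, 0.1, -1.0]
gripper_width: 55.5
gripper_force: 20.0
```

```bash
python3 go.py 427.4 89.3 93.5; python3 wc.py 434 167 60 74
```

```text
55.55 [429.4  87.8 134.4] [ 1.7995e+02 -1.0000e-02  8.4930e+01] 55.541774434940166
[427.4, 89.3, 93.5] total cm [ 0.13 -0.21  4.09] rows 2 each [ 0.067 -0.106  2.047]
434.0 167.0 [252. 109.] (array([434.6, 170.7]), np.float64(103.2313725490196), np.float64(5505.243137254902))
```

Request:
{"name": "move_arm", "arguments": {
  "plan": [
    {"tx":0.1,"ty":-0.2,"tz":1.5,"wx":0,"wy":0,"wz":0},
    {"tx":0,"ty":0,"tz":1.2,"wx":0,"wy":0,"wz":0},
    {"tx":0,"ty":0,"tz":0.7,"wx":0,"wy":0,"wz":0},
    {"tx":0,"ty":0,"tz":0.4,"wx":0,"wy":0,"wz":0},
    {"tx":0,"ty":0,"tz":0.2,"wx":0,"wy":0,"wz":0},
    {"tx":0,"ty":0,"tz":0,"wx":0,"wy":0,"wz":0},
    {"tx":0,"ty":0,"tz":0,"wx":0,"wy":0,"wz":0},
    {"tx":0,"ty":0,"tz":0,"wx":0,"wy":0,"wz":0}
  ]
}}

```text
time_s: 56.27
ee_pos: [427.3, 89.3, 94.4]
ee_rot: [179.9, -0.0, 85.0]
force: [0.2, -0.4, -2.6]
gripper_width: 55.4
gripper_force: 20.0
```

Request:
{"name": "move_arm", "arguments": {
  "plan": [
    {"tx":0,"ty":0,"tz":0.1,"wx":0,"wy":0,"wz":0},
    {"tx":0,"ty":0,"tz":0.05,"wx":0,"wy":0,"wz":0},
    {"tx":0,"ty":0,"tz":0,"wx":0,"wy":0,"wz":0},
    {"tx":0,"ty":0,"tz":0,"wx":0,"wy":0,"wz":0}
  ]
}}

```text
time_s: 56.6
ee_pos: [427.4, 89.3, 94.0]
ee_rot: [179.9, -0.0, 85.0]
force: [-2.2, 0.5, 9.1]
gripper_width: 55.5
gripper_force: 20.0
```

Contact. I'll release, raise and retreat, then take a final look.

Request:
{"name": "move_arm", "arguments": {
  "plan": [
    {"tx":0,"ty":0,"tz":0,"wx":0,"wy":0,"wz":0},
    {"tx":0,"ty":0,"tz":0,"wx":0,"wy":0,"wz":0},
    {"tx":0,"ty":0,"tz":0,"wx":0,"wy":0,"wz":0},
    {"tx":0,"ty":0,"tz":0,"wx":0,"wy":0,"wz":0},
    {"tx":0,"ty":0,"tz":0,"wx":0,"wy":0,"wz":0},
    {"tx":0,"ty":0,"tz":-1,"wx":0,"wy":0,"wz":0},
    {"tx":0,"ty":0,"tz":-3,"wx":0,"wy":0,"wz":0},
    {"tx":0,"ty":0,"tz":-4,"wx":0,"wy":0,"wz":0},
    {"tx":0,"ty":0,"tz":-4,"wx":0,"wy":0,"wz":0},
    {"tx":0,"ty":0,"tz":-4,"wx":0,"wy":0,"wz":0}
  ],
  "gripper": 8.2
}}

```text
time_s: 57.43
ee_pos: [426.3, 89.1, 254.0]
ee_rot: [-180.0, 0.0, 85.0]
force: [1.6, 0.1, -0.6]
gripper_width: 82.2
gripper_force: 0.0
```

Request:
{"name": "move_arm", "arguments": {
  "plan": [
    {"tx":-3.8,"ty":0,"tz":0,"wx":0,"wy":0,"wz":0},
    {"tx":-3.8,"ty":0,"tz":0,"wx":0,"wy":0,"wz":0},
    {"tx":-3.8,"ty":0,"tz":0,"wx":0,"wy":0,"wz":0},
    {"tx":-3.8,"ty":0,"tz":0,"wx":0,"wy":0,"wz":0},
    {"tx":-3.8,"ty":0,"tz":0,"wx":0,"wy":0,"wz":0},
    {"tx":-3.8,"ty":0,"tz":0,"wx":0,"wy":0,"wz":0},
    {"tx":-3.8,"ty":0,"tz":0,"wx":0,"wy":0,"wz":0},
    {"tx":-3.8,"ty":0,"tz":0,"wx":0,"wy":0,"wz":0},
    {"tx":0,"ty":0,"tz":0,"wx":0,"wy":0,"wz":0},
    {"tx":0,"ty":0,"tz":0,"wx":0,"wy":0,"wz":0},
    {"tx":0,"ty":0,"tz":0,"wx":0,"wy":0,"wz":0},
    {"tx":0,"ty":0,"tz":0,"wx":0,"wy":0,"wz":0}
  ]
}}

```text
time_s: 58.43
ee_pos: [400.1, -212.5, 252.3]
ee_rot: [-180.0, -0.0, 85.0]
force: [0.4, -0.3, -1.1]
gripper_width: 81.9
gripper_force: 0.0
```

```bash
python3 chk.py 427 89 60 74 434 168 60 74 441 246 60 74; python3 - <<'E'
from h import *
f=grab_frame('scene')
im=cv2.cvtColor(f['color'],cv2.COLOR_RGB2BGR)[120:300,50:430]
cv2.imwrite('pics/s13.png',cv2.resize(im,None,fx=2.1,fy=2.1,interpolation=cv2.INTER_CUBIC))
E
```

```text
427.0 89.0 (array([422.6,  93.3]), np.float64(98.5529411764706), np.float64(425.37254901960785))
434.0 168.0 (array([430.3, 170.4]), np.float64(132.84705882352944), np.float64(433.84705882352944))
441.0 246.0 (array([437. , 247.1]), np.float64(107.95686274509804), np.float64(442.79215686274506))
```

View pics/s13.png

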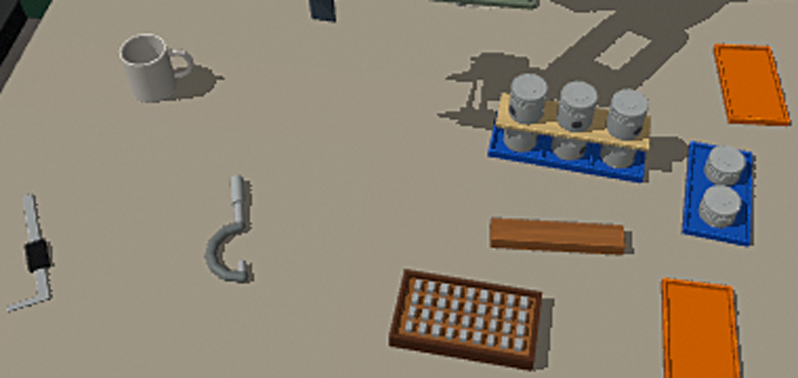

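The final picture shows three pistons upright on the sheet at (528,98), (578,107) and (627,115), with three beneath in the bays. Both shorts are in the reject tray at (725,165) and (720,205), and the mug, micrometer and gauge case look undisturbed. I'll hand in the job.

```bash
python3 -c "from workcell import env; print(env.job_done())"
```

```text
the job is handed in; nothing more can be done
None
```

I handed the job in after about 58 s of robot time: both short pistons are upright in the blue reject tray, three full-height ones stand in the bays, the sheet lies flat on them, and the other three stand upright on the sheet; the hand-in gave no verdict.

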